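# Put the chilling balls away and snap the jar shut

## Robot

A 6-joint arm with a two-finger parallel gripper is mounted at the origin on the work surface. World frame = base frame: x ahead of the robot, y to its left, z up, the work surface at z = 0. Lengths are in m, angles in rad, forces in N, time in s.
With the tool pointing down it reaches from about 0.225 to 0.875 m from the base axis. Payload 3.4 kg.
Tool frame: the origin (TCP) lies midway between the tips of the shut fingers; the grasp point (between the pads) lies 19 mm behind it (manip.tcp_to_grasp is the distance from the TCP to the grasp point, in m); x points along the fingers, y is the direction in which the jaws open and shut, and the axes are right-handed (so a half turn about x gives the same grasp; the last joint's range is limited). The gripper opens to 85 mm and grips with 20 to 120 N. Pads are 22 mm wide; open, the fingers measure 114 mm over their backs; the gripper's body (76 mm by 85 mm) begins 54 mm behind the grasp point. The pads swing forward as they close: fully open they stand 13 mm farther back than shut.
Start: joints at [1.155, 0.276, 1.505, -0, 1.361, -0.121], TCP at [0.167, 0.55, 0.199] pointing down, gripper open.
Joint ranges: [-2.89, 2.89], [-0.75, 2.08], [0.22, 2.7], [-1.18, 4.32], [0.11, 2.71], [-2.7, 2.7]. Speed limits (rad/s): [2.57, 2.57, 3.14, 3.14, 3.14, 3.14].

## Interface

Orientations are given as a unit quaternion [w, x, y, z].
In Python, from rig import readout, eyes, job, manip gives the robot as it stands. The module is installed in compiled form; this text tells all that it offers.
- The arm moves only by the tool carry_out, never from a script. Its argument "deltas" is one flat list of numbers, 7 for each row, row after row: the shift along the tool's x, y, z scaled (see below), then the turn, a rotation vector about the tool's x, y, z scaled (see below), then the opening, from -1 (shut) to 1 (fully open). In form: [dx, dy, dz, ax, ay, az, grip, dx, dy, dz, ax, ay, az, grip, ...]. A call has 1 to 10 rows; each row shifts and turns the commanded pose from where the row before left it, along the tool's axes as they then stand; what a row does not reach is not made up. The controller multiplies each number of a shift by 60 mm and each number of a turn by 4 degrees. A row lasts 1/8 s, in which the tool goes at most 62.5 mm and 10.7 degrees, less where a joint would pass 70% of its speed; a pose out of reach is approached as far as the arm can. A call with a number of a shift or a turn outside -1 to 1 is refused whole. A call with a gripper value outside its range is refused whole. The fingers move at their own pace and stop on an object; "newtons" is the grip in N (left out, the last holds). Time passes only in rows, so rows that do not move let the fingers close. It gives the time, the measured TCP pose, the force and the opening at its end, in the units of the state.
- readout.get_state(): the state, without advancing time (a new reading comes with each control period).
- eyes.get_image(name): name is "scene" or "top"; returns a dict with "color" (420x560x3 uint8, red, green, blue), "z_map" (420x560 float32, m along the optical axis (not along the pixel's ray), 0 where there is no reading), "mtx" (3x3 intrinsics, pixels), "origin" and "orientation" of the camera in the world. Camera axes: x right, y down, z forward; pixel columns grow to the right and rows downward; lengths in m; the calibration is good to about 2 mm. A picture is of the moment at which its call begins.
- job.sign_off(): hands the job in, once; it reports no verdict.
The state is a dict: "clock": time; "qpos": joint angles; "qd": joint speeds; "effort": joint torques, N m; "position": TCP position; "ee_rot": TCP orientation; "contact_force": force on the tool from outside, world axes, zero at the start; "moment": the same for the moment, N m; "width": finger opening in m.
Only numpy, scipy, OpenCV 4.12 (cv2) and the standard library are available. Lean on these libraries where they do the work, as an engineer would, in place of code of your own. Each camera call takes 0.05 s, during which the arm holds its last target.

## Task

Tip all six steel chilling balls out of the white boat-shaped pourer into the open glass jar on the turntable, then stand the empty pourer upright on the cart's glass top. Press the loose snap cap straight down onto the jar's neck, go on pressing after it clicks until it sits level and fully home on the rubber seal, and finish while still holding it there: fingers on the cap, pressing it firmly down on the seal (about 10 N), not letting go. Leave the tumbler, jigger, strainer, ice mould, coasters and small bottle where they are.

Things in the scene. Friction and masses are not known exactly. Their poses are not given: they have to be found in the camera images.
- pourer: White ceramic boat-shaped pourer, loose, about 0.26 kg empty, 120 mm long (x), 52 mm wide (y), 50 mm high, walls 4 mm, floor 5 mm. Origin: centre of the flat foot on the glass, z up, x towards the spout. The flat parallel upright sides at y = -26 and +26 mm are full height from x = -42 to +30 mm: grip it across them from above near x = 0.
- lip (a point): Middle of the pourer's lip, 52 mm wide, on the inner face at the spout's end: x 79, z 49 mm in the pourer's frame. From x = 22 mm the pourer's bottom rises to it as a 38 degree ramp between low side rails: the balls roll out once it is tipped spout-down beyond 38 degrees, 60 empties it. Tip slowly past 38 or they shoot out.
- jar: Clear glass jar, fixed near the middle of the wooden turntable (280 mm across, top 22 mm above the glass). Origin: centre of its underside, z up; inside floor 6 mm up. 96 mm across the belly; upright neck 78 mm across outside from 66 to 83 mm up, tapering to 73 mm across at 89 mm. Four sprung round steel noses stand 4 mm out of the neck 82.5 mm up, at 45 degrees to the jar's x and y.
- seal: Black rubber sealing ring on top of the jar's neck, the rim of its open mouth, 73 mm outside, 65 mm inside. Its top is 92 mm above the jar's origin; it is sprung and gives 3 mm at about 10 N. Origin: centre of its underside, 88 mm above the jar's origin.
- cap: Snap cap of the jar, steel, loose, 0.11 kg, standing open side down on the glass. Origin: centre of its lower edge, z up. 94 mm across, 26 mm high without its knob; opening 82 mm across (4 mm wider than the neck) through a lip 5 mm high, wider above; underside of its top 22 mm up.
- knob (a point): Top centre of the cap's dark wooden knob, 52 mm above the cap's origin: an upright cylinder 28 mm across and 26 mm high, to grip from above. Cap origin above jar origin as it is pressed on: about 87 mm the lip meets the noses and resists with roughly 6 to 12 N, then the force drops (click); 70 mm its top touches the seal; 67 mm seal squashed.
- ball0_center (a point): Centre of a steel chilling ball, 20 mm across, 22 g, loose; starts lying in the pourer. The six are alike.
- ball1_center (a point): Centre of a steel chilling ball, 20 mm across, 22 g, loose; starts lying in the pourer. The six are alike.
- ball2_center (a point): Centre of a steel chilling ball, 20 mm across, 22 g, loose; starts lying in the pourer. The six are alike.
- ball3_center (a point): Centre of a steel chilling ball, 20 mm across, 22 g, loose; starts lying in the pourer. The six are alike.
- ball4_center (a point): Centre of a steel chilling ball, 20 mm across, 22 g, loose; starts lying in the pourer. The six are alike.
- ball5_center (a point): Centre of a steel chilling ball, 20 mm across, 22 g, loose; starts lying in the pourer. The six are alike.
- tumbler: Squat amber glass tumbler, 72 mm across, 68 mm high, loose on the turntable beside the jar; origin centre of its underside. Leave alone.
- jigger: Steel double-cone measure, 42 mm across, 75 mm high, loose on the turntable beside the jar; origin centre of its underside. Leave alone.
- strainer: Flat steel bar strainer, disc 68 mm across and 6 mm thick with a flat handle reaching 101 mm along its x, loose on the glass; origin under the disc's centre. Leave alone.
- mould: Grey ice mould with four pockets, 110 x 110 x 35 mm, loose on the glass; origin centre of its underside. Leave alone.
- coasters: Stack of square cork coasters, 90 x 90 x 20 mm, loose on the glass; origin centre of its underside. Leave alone.
- bitters: Small amber bottle, 48 mm across, 140 mm high, loose on the glass; origin centre of its underside. Leave alone.

How it is judged:
On the way, in this order (a step that is already met when the one before it is completed fails the run):
1. all six balls are in the jar, while the cap is still off it (horizontal distance between each of ball0_center, ball1_center, ball2_center, ball3_center, ball4_center, ball5_center and jar below 0.042 m and z of ball0_center in the frame of jar between 0.005 and 0.075 m and z of ball1_center in the frame of jar between 0.005 and 0.075 m and z of ball2_center in the frame of jar between 0.005 and 0.075 m and z of ball3_center in the frame of jar between 0.005 and 0.075 m and z of ball4_center in the frame of jar between 0.005 and 0.075 m and z of ball5_center in the frame of jar between 0.005 and 0.075 m and distance between cap and jar above 0.11 m), for 0.2 s.
2. the cap has clicked past the noses and sits on the seal (z of cap in the frame of jar between 0.063 and 0.073 m and horizontal distance between cap and jar below 0.006 m and angle between cap's own z axis and vertical below 0.08 rad), for 0.1 s.
At the end, for the whole second after the job is handed in: Balls inside the jar; cap home (origin 63-73 mm above the jar's, under 6 mm off its axis, tilt under 0.08 rad), fingers on it with over 3 N, pressing the seal with over 5 N; pourer let go, at rest, upright (tilt under 0.1 rad), foot within 6 mm of the glass (all of step 2 and horizontal distance between each of ball0_center, ball1_center, ball2_center, ball3_center, ball4_center, ball5_center and jar below 0.042 m and z of ball0_center in the frame of jar between 0.005 and 0.075 m and z of ball1_center in the frame of jar between 0.005 and 0.075 m and z of ball2_center in the frame of jar between 0.005 and 0.075 m and z of ball3_center in the frame of jar between 0.005 and 0.075 m and z of ball4_center in the frame of jar between 0.005 and 0.075 m and z of ball5_center in the frame of jar between 0.005 and 0.075 m and contact force between cap and seal above 5 N and contact force between the fingers and cap above 3 N and angle between pourer's own z axis and vertical below 0.1 rad and height (world z) of pourer between -0.004 and 0.006 m and linear speed of pourer below 0.02 m/s and contact force between the fingers and pourer below 0.1 N); the arm keeps its last pose, push and grip.
It fails at once if a bystander (tumbler, jigger, strainer, ice mould, coasters, small bottle) is pushed more than 40 mm away or knocked over (distance of any of tumbler, jigger, strainer, mould, coasters, bitters from where it was at the start of the episode above 0.04 m or angle between any of tumbler, jigger, strainer, mould, coasters, bitters's own z axis and vertical above 0.6 rad).
It also fails if it takes over 72 s, if anything falls off the work surface, if the arm or the gripper's body presses on something with over 40 N, if the wrist force passes 120 N, or if a joint passes its speed limit or range.

## Working session

There is one attempt and no reset: what is moved stays moved. The work goes in short steps, Python scripts to look and compute and a tool call to move; the robot and the scene stay as the last step left them, time stands still between calls to the robot, and variables do not carry over. Pictures are saved under pics/ and viewed, and the job is handed in when it is done.

Besides the shell and the picture viewer there is one more tool, called after ">>>" as name(argument=value, ...) on one line, values as JSON. carry_out: Moves the arm, as the interface text tells. Its arguments: {"type":"object","properties":{"deltas":{"type":"array"},"newtons":{"type":"number"}},"required":["deltas"]}

```bash
mkdir -p pics
python3 - <<'E'
from rig import readout, eyes, job, manip
import cv2,numpy as np
print(readout.get_state()); print([a for a in dir(manip) if a[0]!='_'], manip.tcp_to_grasp)
for n in("scene","top"):
    d=eyes.get_image(n); np.savez(f"{n}0.npz",**d)
    cv2.imwrite(f"pics/{n}0.png",cv2.cvtColor(d["color"],cv2.COLOR_RGB2BGR))
    print(n,d["mtx"],d["origin"],d["orientation"])
E
```

```text
{'clock': 0.0, 'qpos': array([ 1.15500967e+00,  2.76609208e-01,  1.50617633e+00,  2.75180672e-05,
        1.36068502e+00, -1.20992410e-01]), 'qd': array([ 9.62116991e-06, -2.76188076e-04,  7.19782776e-05, -2.20450848e-04,
       -1.87898717e-03,  1.23703996e-03]), 'effort': array([ 1.18800135e-04, -4.16754985e+01, -2.45805216e+01, -3.53225705e-04,
        1.11157107e-02, -1.24361219e-05]), 'position': array([0.16680784, 0.5496434 , 0.19841445]), 'ee_rot': array([ 0.69925357,  0.10321284,  0.69962404, -0.10448813]), 'contact_force': array([ 0.17884511, -0.09560575, -0.08804373]), 'moment': array([-0.04059147,  0.0189912 ,  0.00441463]), 'width': 0.08576454306571366}
['MotionError', 'tcp_to_grasp'] 0.0187
scene [[405.65953362   0.         285.13641088]
 [  0.         405.65953362 204.83377333]
 [  0.           0.           1.        ]] [1.17032434 0.24950277 0.86378771] [-0.17382312  0.54496376  0.77720008 -0.2622214 ]
top [[435.5771548    0.         280.25869334]
 [  0.         435.5771548  214.95992103]
 [  0.           0.           1.        ]] [0.47126369 0.01262293 1.05157421] [ 0.0539227  -0.69520538  0.71527204 -0.04655892]
```

View pics/scene0.png

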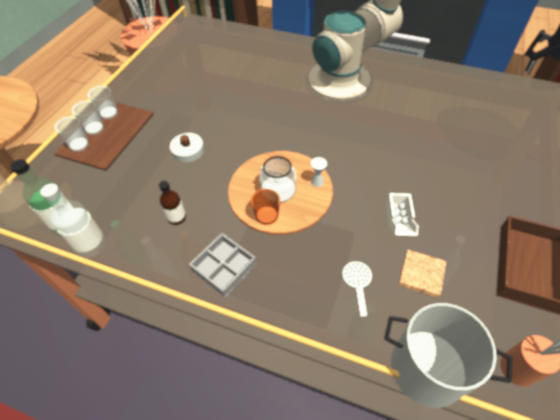

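View pics/top0.png

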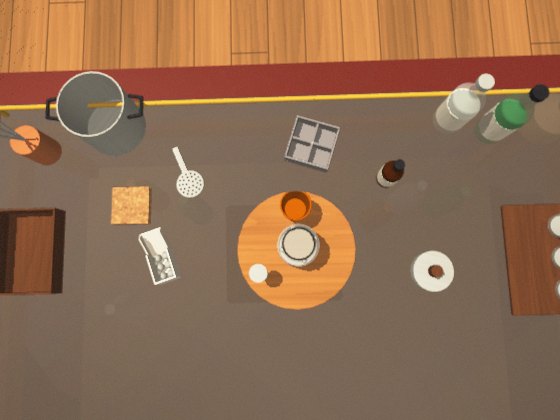

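```bash
cat > h.py <<'E'
import numpy as np,cv2
from scipy.spatial.transform import Rotation as R
def load(n): return dict(np.load(n))
def rot(d): q=d["orientation"]; return R.from_quat([q[1],q[2],q[3],q[0]]).as_matrix()
def proj(d,p):
    c=(np.atleast_2d(p)-d["origin"])@rot(d); u=c@d["mtx"].T; return u[:,:2]/u[:,2:]
def ray(d,uv):
    uv=np.atleast_2d(uv).astype(float); v=np.c_[uv,np.ones(len(uv))]@np.linalg.inv(d["mtx"]).T
    return v@rot(d).T
def plane(d,uv,z):
    r=ray(d,uv); t=(z-d["origin"][2])/r[:,2]; return d["origin"]+r*t[:,None]
def cloud(d):
    h,w=d["z_map"].shape; u,v=np.meshgrid(np.arange(w),np.arange(h))
    r=ray(d,np.c_[u.ravel(),v.ravel()]); return (d["origin"]+r*d["z_map"].reshape(-1,1)).reshape(h,w,3)
def grab(tag,names=("scene","top")):
    from rig import eyes
    o={}
    for n in names:
        d=eyes.get_image(n); np.savez(f"{n}{tag}.npz",**d); o[n]=d
        cv2.imwrite(f"pics/{n}{tag}.png",cv2.cvtColor(d["color"],cv2.COLOR_RGB2BGR))
    return o
def crop(d,name,x0,y0,x1,y1,s):
    cv2.imwrite("pics/"+name,cv2.resize(cv2.cvtColor(d["color"][y0:y1,x0:x1],cv2.COLOR_RGB2BGR),None,fx=s,fy=s,interpolation=cv2.INTER_CUBIC))
E
python3 - <<'E'
from h import *
s,t=load("scene0.npz"),load("top0.npz")
print(proj(s,[[0,0,0],[.167,.55,.2],[.167,.55,.5]]),proj(t,[[0,0,0],[.167,.55,.2]]))
print(plane(t,[[298,245],[432,271],[160,256]],[0]*1 and 0))
C=cloud(t)
for u,v in [(298,238),(298,230),(432,285),(420,271),(436,271),(258,272),(296,208),(320,260),(150,240),(300,100)]: print(u,v,C[v,u])
crop(t,"a.png",120,210,200,300,7); crop(t,"b.png",230,180,365,315,4); crop(s,"c.png",370,180,440,250,8); crop(t,"d.png",400,240,465,305,8)
E
```

```text
[[338.48824258  78.3255896 ]
 [538.130401    93.41385967]
 [613.34637234 -33.44941807]] [[ 2.97544029e+02  4.89933474e+02]
 [-3.82548567e-01  4.51764398e+02]]
[[ 0.54750439 -0.01927682  0.        ]
 [ 0.47642219 -0.33648992  0.        ]
 [ 0.53043301  0.31457038  0.        ]]
298 238 [ 0.56206901 -0.01901656  0.02671912]
298 230 [ 0.58061217 -0.01952844  0.0305327 ]
432 285 [ 0.44419148 -0.32547666  0.02574669]
420 271 [ 0.47703718 -0.29852206  0.03107006]
436 271 [ 0.47592912 -0.32916395  0.04932267]
258 272 [0.48425211 0.07256569 0.09653829]
296 208 [ 0.63387013 -0.01665898  0.02622901]
320 260 [ 0.50915484 -0.06902933  0.02291198]
150 240 [0.56650069 0.32821147 0.03593582]
300 100 [ 0.89998795 -0.03496449  0.03461614]
```

View pics/a.png

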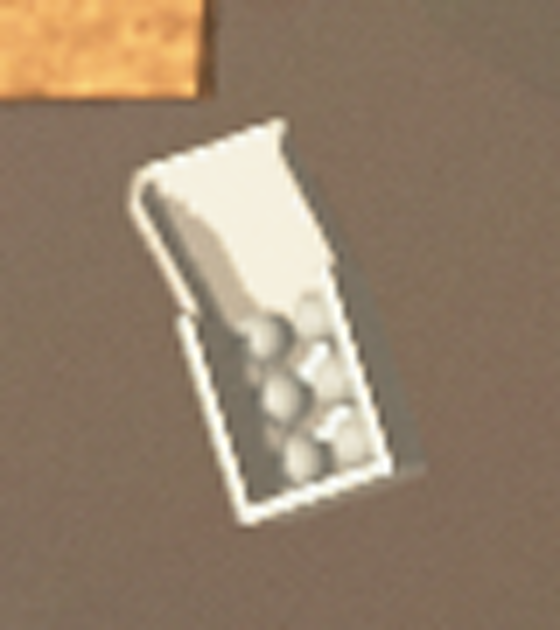

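View pics/b.png

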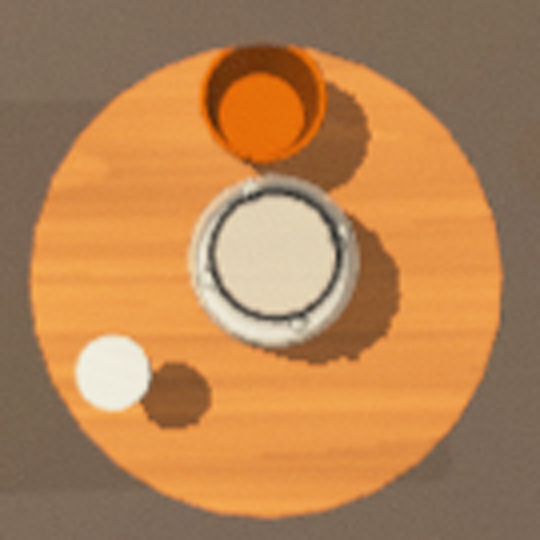

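View pics/d.png

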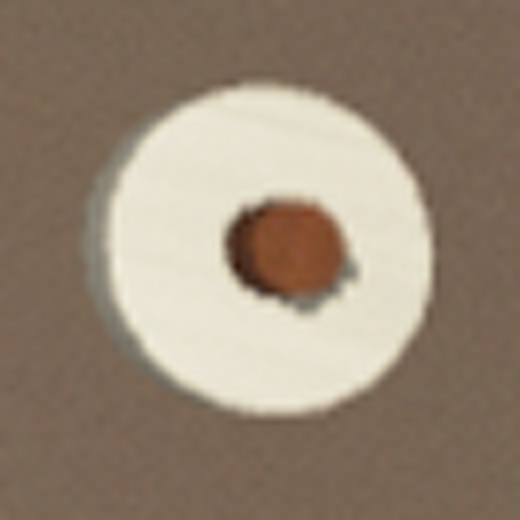

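View pics/c.png

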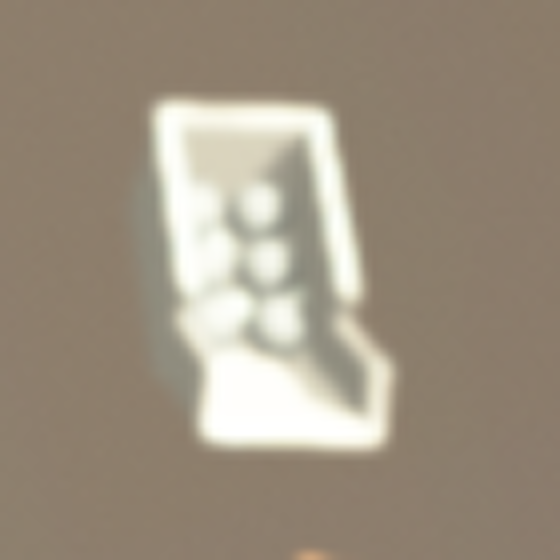

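Run:
```python
from h import *
s,t=load("scene0.npz"),load("top0.npz")
P=np.array([[390,465],[245,520],[180,318],[332,262],[135,180],[283,125]]);P=(P+.5)/7-.5+[120,210]
W=plane(t,P,.05);print(W.round(4))
Ps=np.array([[158,103],[328,108],[360,295],[205,438],[380,438]]);Ps=(Ps+.5)/8-.5+[370,180]
print("scene",plane(s,Ps,.05).round(4))
# cap
def comp(m,near):
    n,l,st,c=cv2.connectedComponentsWithStats(m.astype(np.uint8)); k=l[near[1],near[0]]; return (l==k).astype(np.uint8)
for d,nm,c0 in((t,"t",(420,271)),(s,"s",(186,153))):
    c=d["color"].astype(int); m=comp((c.min(2)>150),c0)
    cs=max(cv2.findContours(m,cv2.RETR_EXTERNAL,cv2.CHAIN_APPROX_NONE)[0],key=len)
    e=cv2.fitEllipse(cs); print(nm,"cap ell",e,plane(d,[e[0]],.026))
    k=((c[:,:,0]-c[:,:,2]>25)&(c[:,:,0]<170)).astype(np.uint8)
    x,y=int(e[0][0]),int(e[0][1]); kk=np.zeros_like(k);kk[y-18:y+18,x-18:x+18]=k[y-18:y+18,x-18:x+18]
    v,u=np.nonzero(kk);print("knob",u.min(),u.max(),v.min(),v.max(),u.mean(),v.mean(),plane(d,[[u.mean(),v.mean()]],.045))
# seal dark ring, top
for d,nm,(x0,y0,x1,y1),zt in((t,"t",(275,220,325,275),.112),(s,"s",(258,152,298,202),.112)):
    c=d["color"].astype(int); m=np.zeros(c.shape[:2],np.uint8); m[y0:y1,x0:x1]=(c[y0:y1,x0:x1].max(2)<95)
    v,u=np.nonzero(m);
    e=cv2.fitEllipse(np.c_[u,v].astype(np.float32)); print(nm,"seal",len(u),e,plane(d,[e[0]],zt))
    cv2.imwrite(f"pics/m{nm}.png",cv2.resize(m[y0:y1,x0:x1]*255,None,fx=6,fy=6,interpolation=0))
crop(s,"e.png",220,140,340,240,6)
```

```text
[[0.4811 0.2647 0.05  ]
 [0.4646 0.3119 0.05  ]
 [0.5309 0.3342 0.05  ]
 [0.5479 0.2843 0.05  ]
 [0.5769 0.3499 0.05  ]
 [0.5938 0.301  0.05  ]]
scene [[0.4805 0.2646 0.05  ]
 [0.4645 0.3156 0.05  ]
 [0.5338 0.3373 0.05  ]
 [0.6006 0.303  0.05  ]
 [0.5834 0.3514 0.05  ]]
t cap ell ((433.1429443359375, 270.8106689453125), (38.813541412353516, 40.94302749633789), 136.29444885253906) [[ 0.47665724 -0.33053773  0.026     ]]
knob 415 450 252 287 435.1458333333333 267.50416666666666 [[ 0.4839125  -0.32931311  0.045     ]]
s cap ell ((186.62046813964844, 145.2730712890625), (26.436861038208008, 33.34811019897461), 91.07776641845703) [[ 0.48291205 -0.32280731  0.026     ]]
knob 168 203 127 162 183.74900398406373 139.8386454183267 [[ 0.48179474 -0.32821796  0.045     ]]
t seal 76 ((298.3460388183594, 243.2146759033203), (31.796688079833984, 31.938535690307617), 155.82586669921875) [[ 0.54321489 -0.01675387  0.112     ]]Traceback (most recent call last):
  File "<stdin>", line 21, in <module>
cv2.error: OpenCV(4.12.0) /io/opencv/modules/imgproc/src/shapedescr.cpp:361: error: (-201:Incorrect size of input array) There should be at least 5 points to fit the ellipse in function 'fitEllipseNoDirect'
```

View pics/mt.png

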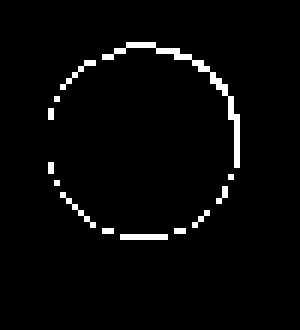

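Run:
```python
from h import *
s,t=load("scene0.npz"),load("top0.npz")
crop(s,"e.png",240,140,310,210,8);crop(s,"f.png",160,120,215,170,10)
for d,nm,(x,y) in((t,"t",(436,270)),(s,"s",(185,141))):
    c=d["color"].astype(int)
    k=np.zeros(c.shape[:2],bool);k[y-14:y+14,x-14:x+14]=((c[:,:,0]-c[:,:,2]>40)&(c[:,:,0]<190)&(c[:,:,1]<110))[y-14:y+14,x-14:x+14]
    v,u=np.nonzero(k);print(nm,len(u),u.min(),u.max(),v.min(),v.max(),u.mean(),v.mean())
print(plane(t,[[(u0:=436.5),270.2]],.052))
c=s["color"].astype(int)[150:190,258:300].max(2); print(c[::2,::2])
```

```text
t 128 429 442 265 276 435.5546875 270.8046875
s 43 181 187 137 144 184.53488372093022 140.13953488372093
[[ 0.47768114 -0.32951938  0.052     ]]
[[140 140 140 140 142 143 146 152 164 178 183 183 185 186 182 172 156 147
  144 141 140]
 [141 142 151 167 188 204 221 226 233 242 245 246 247 248 248 245 241 233
  221 200 182]
 [173 201 226 237 241 242 243 243 241 237 239 243 246 248 249 250 251 251
  251 251 249]
 [241 247 249 249 248 243 228 200 176 150 154 167 194 227 242 247 248 250
  250 251 252]
 [250 250 250 249 243 202 138 136 153 151 143 129 128 130 178 229 244 246
  248 249 250]
 [252 252 252 241 166 143 188 210 213 203 190 191 188 169 128 147 228 245
  245 246 247]
 [250 251 249 190 155 212 222 222 217 213 209 203 197 191 177 137 179 245
  248 249 248]
 [249 248 232 138 194 220 223 225 220 218 215 208 202 193 185 166 137 237
  250 251 250]
 [249 245 220 149 210 216 222 223 223 222 221 219 216 207 194 175 144 229
  249 250 251]
 [249 233 179 146 215 222 223 222 220 219 217 215 212 208 203 185 144 231
  248 250 250]
 [249 233 163 134 201 206 204 215 216 215 215 212 206 201 195 167 130 210
  245 252 252]
 [249 232 183 128 134 170 179 183 181 186 193 201 203 199 170 118 141 187
  242 251 252]
 [231 206 177 155 118 117 151 165 172 177 177 166 163 153 121 142 171 184
  232 249 249]
 [174 188 181 169 165 143 130 119 128 145 149 128 130 161 185 184 176 191
  233 251 250]
 [165 189 190 174 182 218 231 221 196 197 201 222 235 244 244 230 199 201
  230 248 251]
 [162 188 197 206 226 239 243 243 227 234 238 246 248 248 248 248 245 221
  225 243 250]
 [156 166 204 240 248 245 243 243 236 225 239 247 247 248 250 252 253 245
  218 239 248]
 [154 149 215 249 251 251 249 248 247 246 248 249 251 252 253 253 253 250
  226 243 251]
 [152 150 216 246 251 251 252 252 252 252 252 253 253 253 253 253 251 248
  237 244 252]
 [162 181 222 238 243 246 249 251 252 253 253 253 253 252 252 250 248 247
  239 245 252]]
```

View pics/e.png

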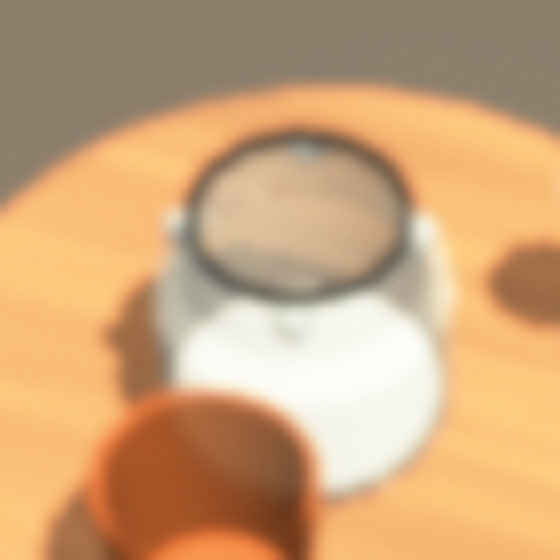

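View pics/f.png

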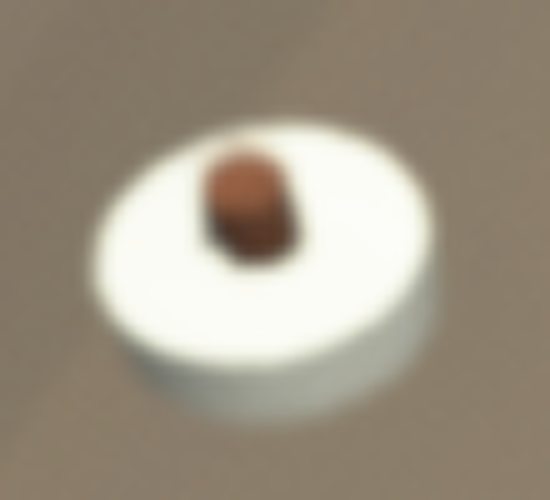

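Run:
```python
from h import *
s,t=load("scene0.npz"),load("top0.npz")
def tri(a,b):
    A=np.zeros((3,3));B=np.zeros(3)
    for d,uv in((s,a),(t,b)):
        r=ray(d,[uv])[0];r/=np.linalg.norm(r);M=np.eye(3)-np.outer(r,r);A+=M;B+=M@d["origin"]
    return np.linalg.solve(A,B)
f=lambda p,s,o:(np.array(p)+.5)/s-.5+o
sj=f([298,215],8,[240,140]);tj=[298.35,243.2]
print("seal",plane(s,[sj],.113),plane(t,[tj],.113),tri(sj,tj))
sc=f([263,241],10,[160,120]);tc=f([270,248],8,[400,240])
print("cap top",plane(s,[sc],.026),plane(t,[tc],.026),tri(sc,tc))
sk=f([247,178],10,[160,120]);tk=f([297,245],8,[400,240])
print("knob",plane(s,[sk],.052),plane(t,[tk],.052),tri(sk,tk))
# noses in top
n=f([[248,187],[342,229],[302,322],[208,282]],4,[230,180]); N=plane(t,n,.1045);print(N,N.mean(0))
```

```text
seal [[ 0.54523627 -0.01527075  0.113     ]] [[ 0.54316971 -0.01673219  0.113     ]] [ 0.543246   -0.01648618  0.11049089]
cap top [[ 0.47776293 -0.3281409   0.026     ]] [[ 0.47721794 -0.3309744   0.026     ]] [ 0.47679619 -0.33030814  0.0246522 ]
knob [[ 0.47823931 -0.32683261  0.052     ]] [[ 0.47769746 -0.32994464  0.052     ]] [ 0.47723086 -0.3291722   0.05064458]
[[ 0.5810609  -0.00353034  0.1045    ]
 [ 0.55656404 -0.05397662  0.1045    ]
 [ 0.50678211 -0.03041444  0.1045    ]
 [ 0.52981405  0.01979185  0.1045    ]] [ 0.54355528 -0.01703239  0.1045    ]
```

```bash
cat >> h.py <<'E'
def Rq(q): return R.from_quat([q[1],q[2],q[3],q[0]])
def st():
    from rig import readout
    return readout.get_state()
def goto(tgt,Rt,s=None):
    "delta from measured pose in tool axes: shift in mm-units/60 & turn deg/4 (total)"
    s=s or st(); Rc=Rq(s["ee_rot"])
    d=Rc.inv().apply(np.array(tgt)-s["position"]); w=(Rc.inv()*Rt).as_rotvec(degrees=True)
    print("t",round(s["clock"],2),"pos",s["position"].round(4),"F",s["contact_force"].round(2),"w",round(s["width"],4))
    print("shift(units)",(d/.06).round(3),"turn(units)",(w/4).round(3))
def tooldown(yaw_y):  # tool x down, tool y at world yaw (deg)
    a=np.deg2rad(yaw_y); y=np.array([np.cos(a),np.sin(a),0]); x=np.array([0,0,-1.]); z=np.cross(x,y)
    return R.from_matrix(np.c_[x,y,z])
E
python3 - <<'E'
from h import *
s=st(); print(Rq(s["ee_rot"]).as_matrix().round(3))
for y in(108,-72): goto([.512,.302,.12],tooldown(y))
E
```

```text
[[-0.001  0.291  0.957]
 [-0.002  0.957 -0.291]
 [-1.    -0.002 -0.   ]]
t 0.1 pos [0.1668 0.5497 0.1985] F [-0.54  0.56  0.46] w 0.0855
shift(units) [ 1.311 -2.277  6.704] turn(units) [-8.722 -0.01   0.022]
t 0.1 pos [0.1668 0.5497 0.1985] F [-0.54  0.56  0.46] w 0.0855
shift(units) [ 1.311 -2.277  6.704] turn(units) [3.6278e+01 2.9000e-02 1.3000e-02]
```

```bash
cat > kin.py <<'E'
import numpy as np
from scipy.spatial.transform import Rotation as R
from scipy.optimize import least_squares
P0=np.array([.17,.46,.46,.317,.069])
lo=np.array([-2.89,-.75,.22,-1.18,.11,-2.7]);hi=np.array([2.89,2.08,2.7,4.32,2.71,2.7])
T=np.array([[0,-1,0],[0,0,-1],[1,0,0]]).T.astype(float) # columns: tool x=z_last, y=-x_last, z=-y_last
T=np.array([[0,-1,0],[0,0,-1],[1,0,0.]])
def fk(q,p=P0):
    h,L1,L2,Lt,d=p; z=np.array([0,0,1.])
    A=R.from_euler('z',q[0]); B=A*R.from_euler('y',q[1]); C=B*R.from_euler('y',q[2])
    E=C*R.from_euler('z',q[3])*R.from_euler('y',q[4])*R.from_euler('z',q[5])
    pos=z*h+A.apply([0,d,0])+B.apply(z*L1)+C.apply(z*L2)+E.apply(z*Lt)
    return pos,R.from_matrix(E.as_matrix()@T)
def ik(pos,Rt,q0,p=P0):
    def f(q):
        x,r=fk(q,p); return np.r_[(x-pos)*5,(Rt.inv()*r).as_rotvec()]
    s=least_squares(f,np.clip(q0,lo+1e-3,hi-1e-3),bounds=(lo,hi)); return s.x,np.abs(s.fun).max()
def pour(psi,th,lip,gz=.029,gx=0.,opt=1):
    "TCP pose so that pourer lip at lip point; spout yaw psi, tilt th (deg); tcp at pourer z=gz-.0187"
    Pp=R.from_euler('z',psi,degrees=True)*R.from_euler('y',th,degrees=True)
    x,z=Pp.apply([1,0,0]),Pp.apply([0,0,1]); y=Pp.apply([0,1,0])
    tcp=np.array(lip)+Pp.apply([gx-.079,0,gz-.0187-.049])
    M=np.c_[-z,y*opt,np.cross(-z,y*opt)]
    return tcp,R.from_matrix(M)
E
python3 - <<'E'
from kin import *
from h import st
s=st();x,r=fk(s["qpos"]);print(x,s["position"]);
from h import Rq
print((Rq(s["ee_rot"]).inv()*r).as_rotvec())
for opt in(1,-1):
  for psi in(-60,-75,-90,-110,-130,-150,-180):
    row=[]
    for th in(0,65):
      best=None
      for q4 in(0,.7,1.5):
        for q6 in(-2,-1,0,1,2):
          pos,Rt=pour(psi,th,[.545,-.0165,.135],opt=opt); q,e=ik(pos,Rt,[0,.3,1.5,q4,1,q6])
          if best is None or e<best[1]-1e-4: best=(q,e)
      row.append((best[0].round(2),round(best[1],4)))
    print(opt,psi,row)
E
```

```text
[0.16903619 0.55368301 0.19883876] [0.16684334 0.54970281 0.19851669]
[-8.32667268e-17 -5.03069808e-16 -3.05311332e-16]
1 -60 [(array([-0.03,  0.2 ,  1.84,  0.  ,  1.1 , -0.56]), np.float64(0.0)), (array([-0.41,  0.64,  1.41,  0.65,  2.03, -0.94]), np.float64(0.0))]
1 -75 [(array([-0.02,  0.24,  1.79,  0.  ,  1.11, -0.28]), np.float64(0.0)), (array([-0.47,  0.56,  1.55,  0.79,  1.88, -0.84]), np.float64(0.0))]
1 -90 [(array([-0.01,  0.28,  1.73,  0.  ,  1.13, -0.01]), np.float64(0.0)), (array([-0.52,  0.47,  1.69,  0.92,  1.71, -0.76]), np.float64(0.0))]
1 -110 [(array([-0.02,  0.34,  1.66, -0.  ,  1.14,  0.33]), np.float64(0.0)), (array([-0.57,  0.33,  1.89,  1.09,  1.47, -0.68]), np.float64(0.0))]
1 -130 [(array([-0.04,  0.38,  1.6 ,  0.  ,  1.16,  0.66]), np.float64(0.0)), (array([-0.58,  0.19,  2.08,  1.29,  1.21, -0.63]), np.float64(0.0))]
1 -150 [(array([-0.08,  0.42,  1.55,  0.  ,  1.17,  0.97]), np.float64(0.0)), (array([-0.52,  0.06,  2.24,  1.55,  0.9 , -0.6 ]), np.float64(0.0))]
1 -180 [(array([-0.14,  0.44,  1.52,  0.  ,  1.18,  1.43]), np.float64(0.0)), (array([-0.26, -0
[... 400 characters left out ...]
,  2.7 ]), np.float64(0.1889)), (array([-0.52,  0.47,  1.69,  0.92,  1.71,  2.38]), np.float64(0.0))]
-1 -110 [(array([ 0.02,  0.34,  1.66, -0.06,  1.14, -2.7 ]), np.float64(0.0523)), (array([-0.57,  0.33,  1.89,  1.09,  1.47,  2.46]), np.float64(0.0))]
-1 -130 [(array([-0.04,  0.38,  1.6 , -0.  ,  1.16, -2.49]), np.float64(0.0)), (array([-0.58,  0.19,  2.08,  1.29,  1.21,  2.51]), np.float64(0.0))]
-1 -150 [(array([-0.08,  0.42,  1.55,  0.  ,  1.17, -2.17]), np.float64(0.0)), (array([-0.52,  0.06,  2.24,  1.55,  0.9 ,  2.54]), np.float64(0.0))]
-1 -180 [(array([-0.14,  0.44,  1.52, -0.  ,  1.18, -1.71]), np.float64(0.0)), (array([-0.26, -0.05,  2.35,  2.41,  0.36,  2.15]), np.float64(0.0))]
```

>>> carry_out(deltas=[0.164,-0.285,0.838,0,0,0,1,0.164,-0.285,0.838,0,0,0,1,0.164,-0.285,0.838,0,0,0,1,0.164,-0.285,0.838,0,0,0,1,0.164,-0.285,0.838,0,0,0,1,0.164,-0.285,0.838,0,0,0,1,0.164,-0.285,0.838,0,0,0,1,0.164,-0.285,0.838,0,0,0,1], newtons=40)

```text
clock: 1.1
position: [0.5133, 0.3012, 0.1199]
ee_rot: [0.699, 0.104, 0.7, -0.104]
contact_force: [0.4, 0.0, 0.5]
width: 0.0856
```

>>> carry_out(deltas=[0,0,0,-0.97,0,0,1,0,0,0,-0.97,0,0,1,0,0,0,-0.97,0,0,1,0,0,0,-0.97,0,0,1,0,0,0,-0.97,0,0,1,0,0,0,-0.97,0,0,1,0,0,0,-0.97,0,0,1,0,0,0,-0.97,0,0,1,0,0,0,-0.97,0,0,1,0,0,0,0,0,0,1])

```text
clock: 2.35
position: [0.5119, 0.3023, 0.1202]
ee_rot: [0.698, -0.111, 0.699, 0.11]
contact_force: [-0.5, -0.1, 0.0]
width: 0.0853
```

Run:
```python
from h import *
from kin import fk
o=grab(1)
s=st();print(fk(s["qpos"])[0])
goto([.512,.302,.010],tooldown(108))
crop(o["scene"],"g.png",360,130,480,260,6);crop(o["top"],"i.png",110,190,230,310,6)
```

```text
[0.51112206 0.30150289 0.11615149]
t 2.45 pos [0.512  0.3024 0.1203] F [-0.68  0.3  -0.82] w 0.0856
shift(units) [ 1.839 -0.005 -0.002] turn(units) [-0.008 -0.008 -0.   ]
```

View pics/g.png

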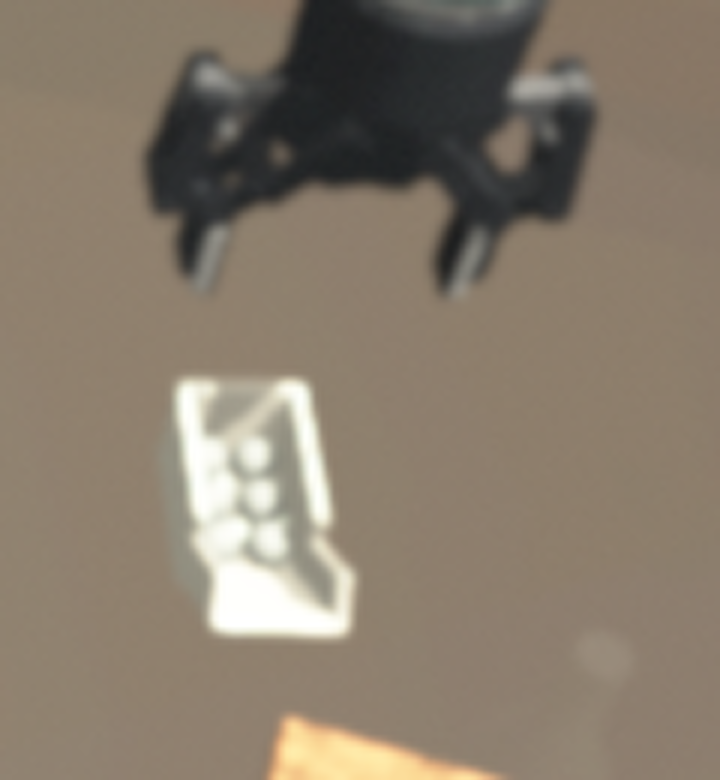

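View pics/i.png

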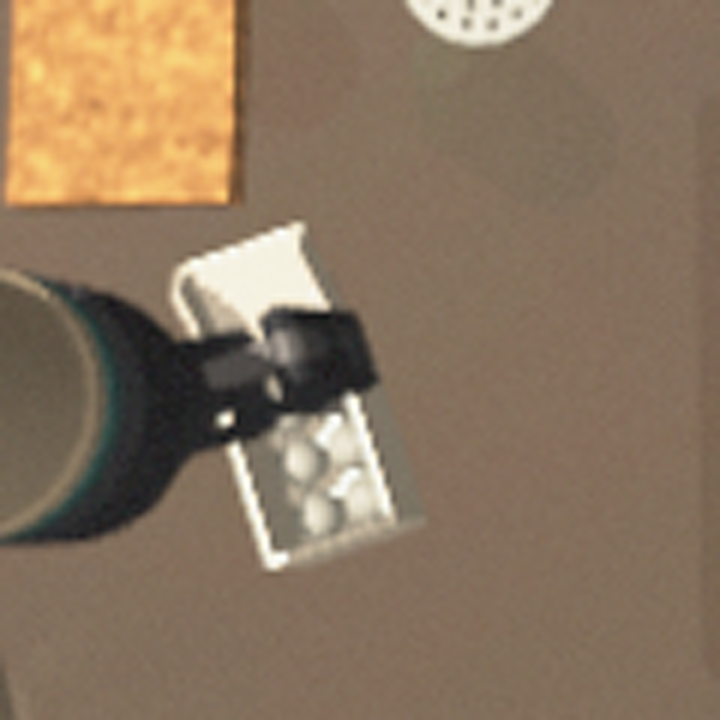

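The tool is square over the pourer: it sits at about (225,500) of the scene crop, and the fingers straddle it in both views. I'm going down to grip it.

>>> carry_out(deltas=[0.5,0,0,0,0,0,1,0.5,0,0,0,0,0,1,0.4,0,0,0,0,0,1,0.3,0,0,0,0,0,1,0.12,0,0,0,0,0,1,0,0,0,0,0,0,1])

```text
clock: 3.2
position: [0.5121, 0.3024, 0.0112]
ee_rot: [0.698, -0.111, 0.699, 0.111]
contact_force: [-0.1, 0.4, 0.3]
width: 0.0854
```

>>> carry_out(deltas=[0,0,0,0,0,0,-1,0,0,0,0,0,0,-1,0,0,0,0,0,0,-1,0,0,0,0,0,0,-1,0,0,0,0,0,0,-1,0,0,0,0,0,0,-1], newtons=40)

```text
clock: 3.95
position: [0.5129, 0.3025, 0.0127]
ee_rot: [0.699, -0.111, 0.698, 0.111]
contact_force: [-1.0, -0.2, 6.9]
width: 0.0498
```

>>> carry_out(deltas=[-0.1,0,0,0,0,0,-1,-0.3,0,0,0,0,0,-1,-0.5,0,0,0,0,0,-1,-0.5,0,0,0,0,0,-1,-0.5,0,0,0,0,0,-1,-0.5,0,0,0,0,0,-1,-0.5,0,0,0,0,0,-1,-0.3,0,0,0,0,0,-1,-0.1,0,0,0,0,0,-1,0,0,0,0,0,0,-1])

```text
clock: 5.2
position: [0.5118, 0.3023, 0.2088]
ee_rot: [0.698, -0.111, 0.699, 0.111]
contact_force: [-0.7, 0.4, -3.1]
width: 0.0492
```

Run:
```python
from h import *
o=grab(2)
s=st();print(s["qpos"].round(3),s["position"].round(4),s["width"],s["contact_force"])
crop(o["scene"],"g2.png",360,80,480,220,5);crop(o["top"],"i2.png",90,190,210,310,6)
```

```text
[ 0.416  0.302  1.446  0.     1.396 -1.469] [0.5115 0.3021 0.2081] 0.04947727347825953 [-1.16540446 -0.42085818 -2.72035401]
```

View pics/g2.png

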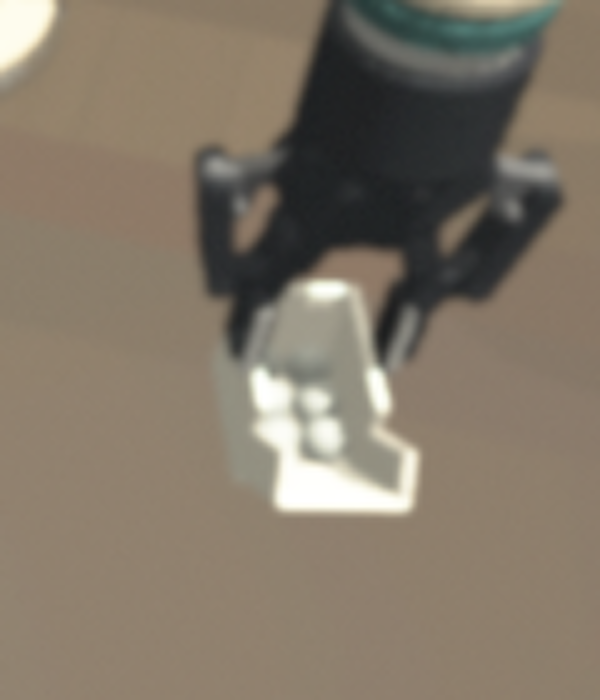

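View pics/i2.png

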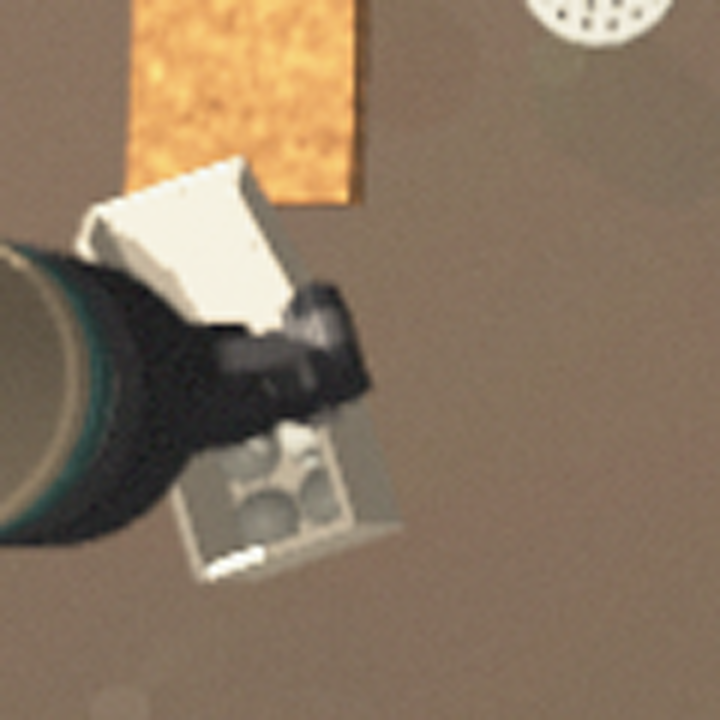

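The pourer is lifted and held, with the balls in it. Next I turn the spout toward -y, a 108° yaw.

>>> carry_out(deltas=[0,0,0,0.5,0,0,-1,0,0,0,0.8,0,0,-1,0,0,0,1,0,0,-1,0,0,0,1,0,0,-1,0,0,0,1,0,0,-1,0,0,0,1,0,0,-1,0,0,0,1,0,0,-1,0,0,0,1,0,0,-1,0,0,0,1,0,0,-1,0,0,0,1,0,0,-1])

```text
clock: 6.55
position: [0.5119, 0.3024, 0.2087]
ee_rot: [0.697, 0.119, 0.697, -0.119]
contact_force: [-0.4, -0.4, -3.7]
width: 0.05
```

>>> carry_out(deltas=[0,0,0,1,0,0,-1,0,0,0,1,0,0,-1,0,0,0,1,0,0,-1,0,0,0,1,0,0,-1,0,0,0,1,0,0,-1,0,0,0,1,0,0,-1,0,0,0,1,0,0,-1,0,0,0,1,0,0,-1,0,0,0,1,0,0,-1,0,0,0,1,0,0,-1])

```text
clock: 7.8
position: [0.5119, 0.3023, 0.2087]
ee_rot: [0.614, 0.35, 0.615, -0.351]
contact_force: [0.0, -0.9, -3.8]
width: 0.0499
```

>>> carry_out(deltas=[0,0,0,1,0,0,-1,0,0,0,1,0,0,-1,0,0,0,1,0,0,-1,0,0,0,1,0,0,-1,0,0,0,1,0,0,-1,0,0,0,1,0,0,-1,0,0,0,1,0,0,-1,0,0,0,0.7,0,0,-1,0,0,0,0,0,0,-1])

```text
clock: 8.93
position: [0.512, 0.3024, 0.2088]
ee_rot: [-0.5, -0.5, -0.5, 0.5]
contact_force: [-0.2, -0.5, -3.5]
width: 0.0495
```

>>> carry_out(deltas=[0,0.05,0.2,0,0,0,-1,0,0.08,0.45,0,0,0,-1,0,0.08,0.6,0,0,0,-1,0,0.08,0.6,0,0,0,-1,0,0.08,0.6,0,0,0,-1,0,0.08,0.6,0,0,0,-1,0,0.06,0.4,0,0,0,-1,0,0.025,0.2,0,0,0,-1,0,0,0.05,0,0,0,-1,0,0,0,0,0,0,-1])

```text
clock: 10.18
position: [0.5443, 0.081, 0.2094]
ee_rot: [0.5, 0.5, 0.5, -0.5]
contact_force: [0.2, 0.7, -4.3]
width: 0.0493
```

Run:
```python
from h import *
from kin import *
o=grab(3)
s=st();print(s["qpos"].round(3),s["position"].round(4),Rq(s["ee_rot"]).as_matrix().round(3),s["width"],fk(s["qpos"])[0])
crop(o["scene"],"g3.png",220,60,360,200,5);crop(o["top"],"i3.png",210,170,350,310,5)
```

```text
[2.100e-02 2.330e-01 1.540e+00 1.000e-03 1.369e+00 2.000e-02] [0.5443 0.0813 0.2094] [[-0.     1.     0.002]
 [ 0.001  0.002 -1.   ]
 [-1.    -0.    -0.001]] 0.04961416667587714 [0.55529724 0.08112751 0.20833443]
```

View pics/g3.png

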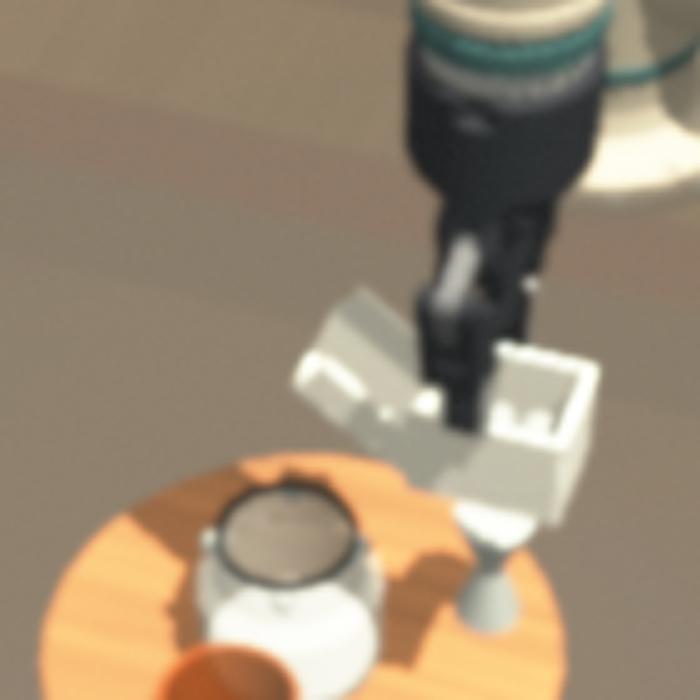

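View pics/i3.png

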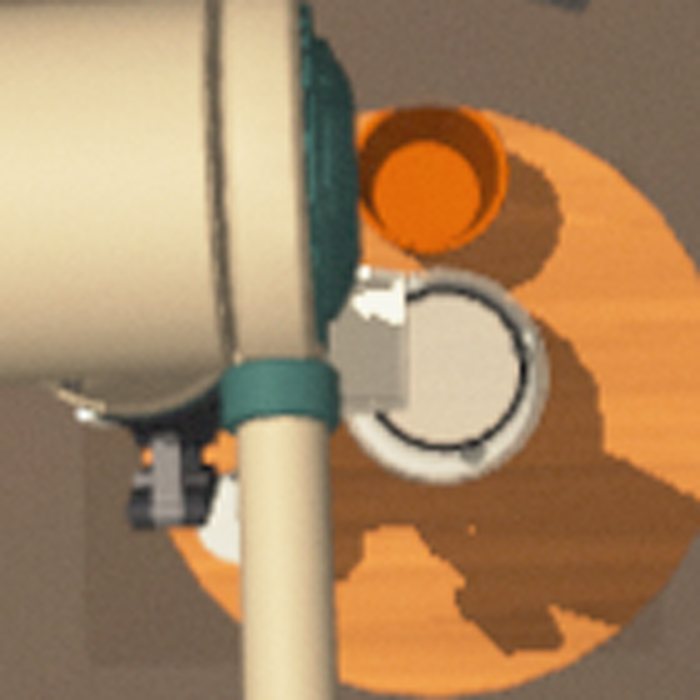

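Run:
```python
from h import *
t=load("top3.npz");s=load("scene3.npz")
print(plane(t,[[291,225],[291,251.2]],.248))
# scene lip corners: near (297,385)?, far (362,290)
f=lambda p:(np.array(p)+.5)/5-.5+[220,60]
print(plane(s,f([[296,383],[362,290]]),.248))
```

```text
[[ 5.67026742e-01 -3.24226523e-06  2.48000000e-01]
 [ 5.18477571e-01  1.50518306e-03  2.48000000e-01]]
[[0.57413202 0.00502377 0.248     ]
 [0.50841742 0.01192426 0.248     ]]
```

>>> carry_out(deltas=[-0.069,0,-0.034,0,0.75,0,-1,-0.069,0,-0.034,0,0.75,0,-1,-0.069,0,-0.034,0,0.75,0,-1,-0.069,0,-0.034,0,0.75,0,-1,-0.069,0,-0.034,0,0.75,0,-1,-0.069,0,-0.034,0,0.75,0,-1,-0.069,0,-0.034,0,0.75,0,-1,-0.069,0,-0.034,0,0.75,0,-1,-0.069,0,-0.034,0,0.75,0,-1,0,0,0,0,0,0,-1])

```text
clock: 11.52
position: [0.5446, 0.0899, 0.2488]
ee_rot: [0.37, 0.603, 0.603, -0.37]
contact_force: [-0.9, -0.3, -3.5]
width: 0.0496
```

```bash
cat >> h.py <<'E'
def lip(s=None,gx=0.0):
    s=s or st(); r=Rq(s["ee_rot"]); M=r.as_matrix()
    tilt=np.rad2deg(np.arctan2(-M[2,2],-M[2,0])); L=s["position"]+r.apply([-.039,0,.079])
    print("tilt",tilt.round(2),"lip",L.round(4),"q",s["qpos"].round(3)); return L,r
def lipgoto(P,s=None):
    L,r=lip(s); print("shift units",(r.inv().apply(np.array(P)-L)/.06).round(3))
E
python3 - <<'E'
from h import *
from kin import *
s=st();print(s["clock"]);lipgoto([.5436,.0015,.128],s); print(fk(s["qpos"])[0],s["position"])
E
```

```text
11.525
tilt 26.91 lip [0.5446 0.0018 0.2478] q [-0.289  0.238  1.542  0.449  1.512 -0.35 ]
shift units [ 1.778 -0.016  0.909]
[0.55470001 0.05053231 0.23896733] [0.5445954  0.08992872 0.24879169]
```

>>> carry_out(deltas=[-0.069,0,-0.034,0,0.75,0,-1,-0.069,0,-0.034,0,0.75,0,-1,0.25,0,0.1,0,0,0,-1,0.35,0,0.2,0,0,0,-1,0.35,-0.01,0.2,0,0,0,-1,0.35,0,0.2,0,0,0,-1,0.25,0,0.15,0,0,0,-1,0,0,0,0,0,0,-1])

```text
clock: 12.52
position: [0.5427, 0.0989, 0.1512]
ee_rot: [0.337, 0.62, 0.622, -0.338]
contact_force: [-0.2, 0.1, -2.7]
width: 0.0496
```

Run:
```python
from h import *
o=grab(4)
lipgoto([.5436,.0015,.129])
crop(o["scene"],"g4.png",220,60,360,200,5);crop(o["top"],"i4.png",210,170,350,310,5)
```

```text
tilt 32.99 lip [0.5443 0.0109 0.1428] q [-0.338  0.333  1.714  0.555  1.345 -0.535]
shift units [ 0.107 -0.012  0.257]
```

View pics/g4.png

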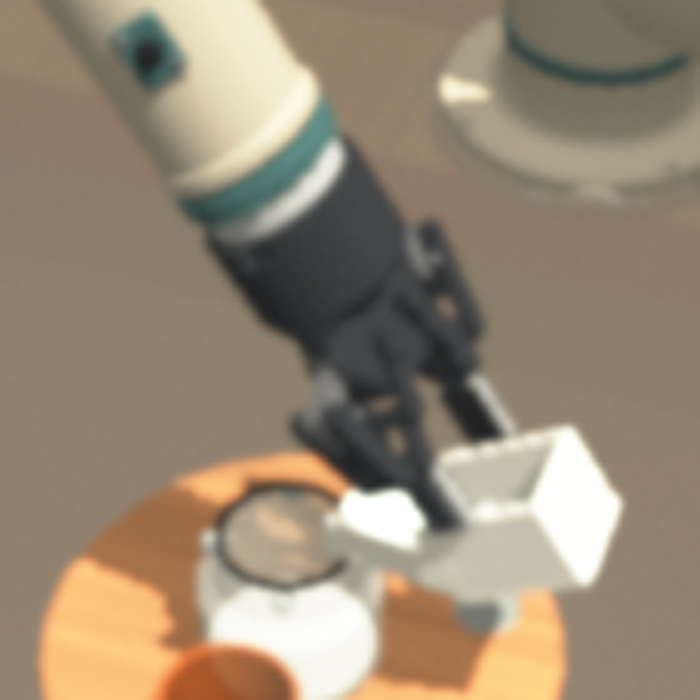

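View pics/i4.png

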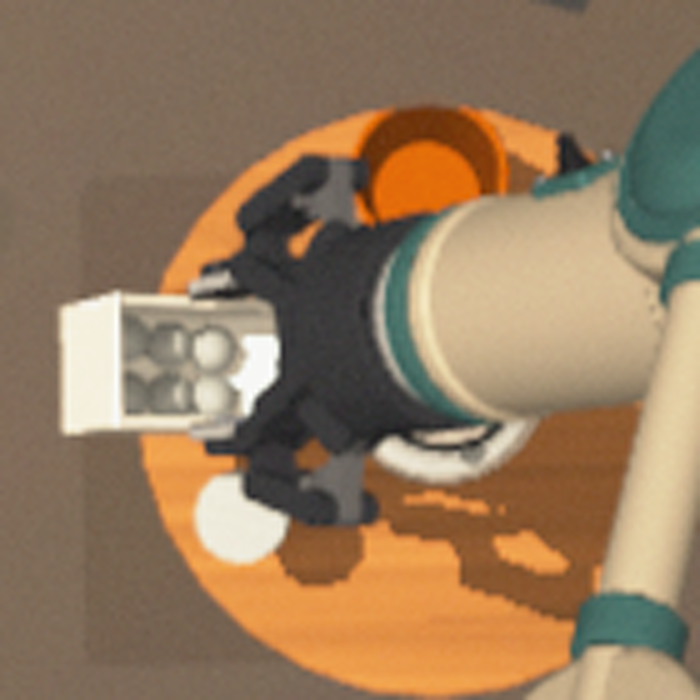

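>>> carry_out(deltas=[0.05,-0.01,0.12,0,0,0,-1,0.05,0,0.12,0,0,0,-1,-0.023,0,-0.011,0,0.25,0,-1,-0.023,0,-0.011,0,0.25,0,-1,-0.023,0,-0.011,0,0.25,0,-1,-0.0115,0,-0.0056,0,0.125,0,-1,-0.0115,0,-0.0056,0,0.125,0,-1,-0.0115,0,-0.0056,0,0.125,0,-1,-0.0115,0,-0.0056,0,0.125,0,-1,-0.0115,0,-0.0056,0,0.125,0,-1])

```text
clock: 13.88
position: [0.5433, 0.0879, 0.1482]
ee_rot: [0.307, 0.637, 0.637, -0.307]
contact_force: [-0.5, -0.0, -4.4]
width: 0.0493
```

Run:
```python
from h import *
s=st();print(s["contact_force"]);lipgoto([.5436,.0015,.129],s)
```

```text
[-0.45363589 -0.02727883 -4.39171359]
tilt 38.53 lip [0.5433 0.0018 0.1295] q [-0.408  0.372  1.728  0.621  1.388 -0.635]
shift units [0.003 0.005 0.01 ]
```

Past 38° now, so I keep tipping at 0.5° per row.

>>> carry_out(deltas=[-0.0115,0,-0.0056,0,0.125,0,-1,-0.0115,0,-0.0056,0,0.125,0,-1,-0.0115,0,-0.0056,0,0.125,0,-1,-0.0115,0,-0.0056,0,0.125,0,-1,-0.0115,0,-0.0056,0,0.125,0,-1,-0.0115,0,-0.0056,0,0.125,0,-1,-0.0115,0,-0.0056,0,0.125,0,-1,-0.0115,0,-0.0056,0,0.125,0,-1,0,0,0,0,0,0,-1])

```text
clock: 15.0
position: [0.5433, 0.0862, 0.1541]
ee_rot: [0.285, 0.647, 0.647, -0.285]
contact_force: [-0.5, -0.7, -1.6]
width: 0.0497
```

Run:
```python
from h import *
o=grab(5)
s=st();print(s["contact_force"]);lipgoto([.5436,.0015,.129],s)
crop(o["scene"],"g5.png",220,60,360,200,5);crop(o["top"],"i5.png",210,170,350,310,5)
```

```text
[ 0.11681891  0.83181927 -2.80168884]
tilt 42.51 lip [0.5433 0.0018 0.1295] q [-0.444  0.394  1.728  0.664  1.432 -0.681]
shift units [0.003 0.005 0.01 ]
```

View pics/g5.png

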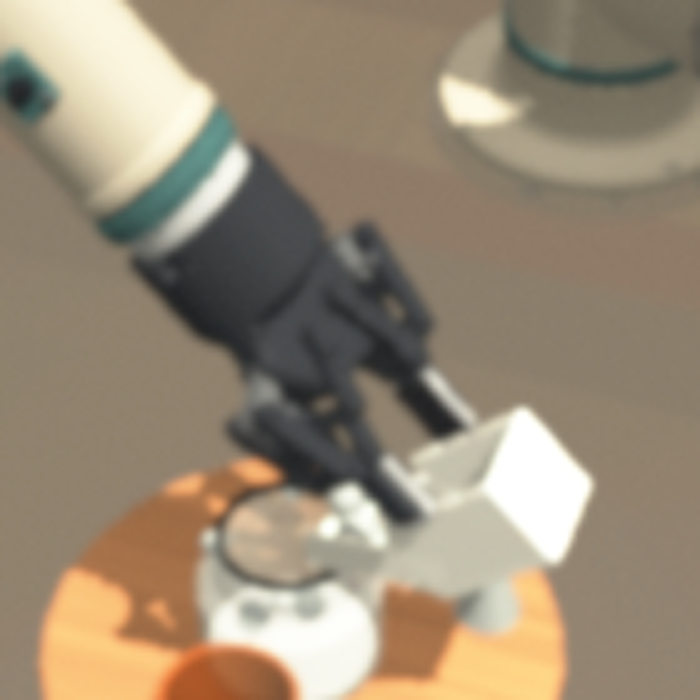

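View pics/i5.png

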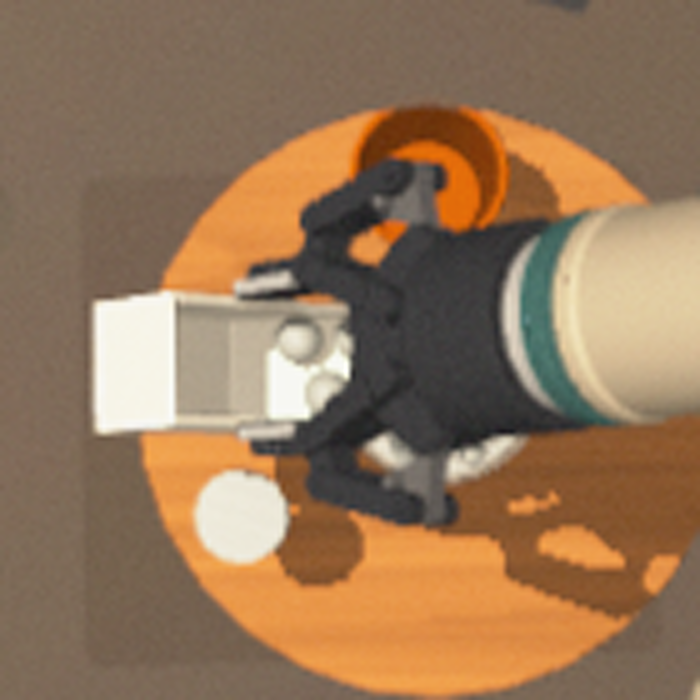

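Two balls are already in the jar, visible through the glass at about (255,610) and (315,605) of the crop. The rest are on the ramp, so I keep tipping.

>>> carry_out(deltas=[0,0,0,0,0,0,-1,-0.0115,0,-0.0056,0,0.125,0,-1,-0.0115,0,-0.0056,0,0.125,0,-1,-0.0115,0,-0.0056,0,0.125,0,-1,-0.0115,0,-0.0056,0,0.125,0,-1,-0.0115,0,-0.0056,0,0.125,0,-1,-0.0115,0,-0.0056,0,0.125,0,-1,-0.0115,0,-0.0056,0,0.125,0,-1,-0.0115,0,-0.0056,0,0.125,0,-1,0,0,0,0,0,0,-1])

```text
clock: 16.35
position: [0.5433, 0.0843, 0.1598]
ee_rot: [0.262, 0.657, 0.657, -0.262]
contact_force: [-0.3, 1.0, -1.7]
width: 0.0496
```

>>> carry_out(deltas=[-0.023,0,-0.011,0,0.25,0,-1,-0.023,0,-0.011,0,0.25,0,-1,-0.023,0,-0.011,0,0.25,0,-1,-0.023,0,-0.011,0,0.25,0,-1,-0.023,0,-0.011,0,0.25,0,-1,-0.023,0,-0.011,0,0.25,0,-1,-0.023,0,-0.011,0,0.25,0,-1,-0.023,0,-0.011,0,0.25,0,-1,-0.023,0,-0.011,0,0.25,0,-1,-0.023,0,-0.011,0,0.25,0,-1])

```text
clock: 17.6
position: [0.5433, 0.0778, 0.1738]
ee_rot: [0.203, 0.677, 0.677, -0.203]
contact_force: [0.0, 0.5, -2.5]
width: 0.0498
```

Run:
```python
from h import *
o=grab(6)
s=st();print(s["contact_force"]);lipgoto([.5436,.0015,.129],s)
crop(o["scene"],"g6.png",220,60,360,200,5);crop(o["top"],"i6.png",210,170,350,310,5)
```

```text
[-0.02390917  0.14568066 -0.88170071]
tilt 56.54 lip [0.5433 0.0015 0.129 ] q [-0.552  0.488  1.727  0.79   1.59  -0.821]
shift units [ 0.001  0.006 -0.   ]
```

View pics/g6.png

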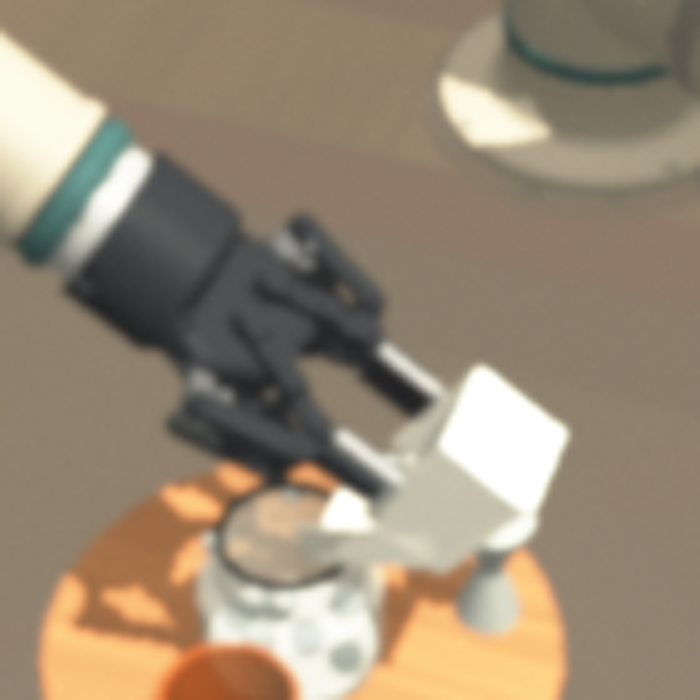

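View pics/i6.png

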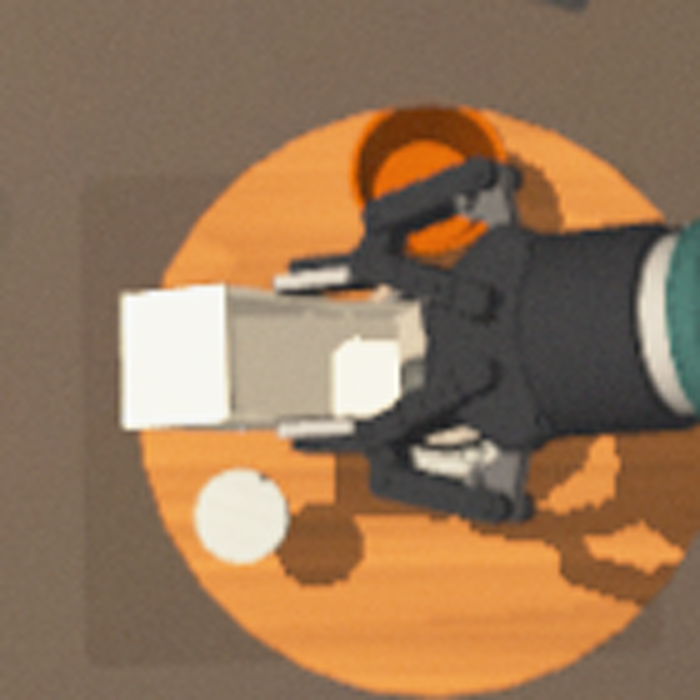

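>>> carry_out(deltas=[-0.023,0,-0.011,0,0.25,0,-1,-0.023,0,-0.011,0,0.25,0,-1,-0.023,0,-0.011,0,0.25,0,-1,-0.023,0,-0.011,0,0.25,0,-1,-0.023,0,-0.011,0,0.25,0,-1,-0.023,0,-0.011,0,0.25,0,-1,0,0,0,0,0,0,-1,0,0,0,0,0,0,-1])

```text
clock: 18.7
position: [0.5433, 0.0728, 0.1814]
ee_rot: [0.168, 0.687, 0.687, -0.168]
contact_force: [0.4, 0.5, -2.7]
width: 0.0494
```

Run:
```python
from h import *
s=st();print(s["contact_force"])
lipgoto([.5436,.0015,.26],s)
lipgoto([.5436,.15,.26],s)
```

```text
[ 0.35094221  0.46560763 -2.66378018]
tilt 62.51 lip [0.5433 0.0018 0.1293] q [-0.588  0.534  1.727  0.834  1.657 -0.871]
shift units [-1.009  0.005 -1.93 ]
tilt 62.51 lip [0.5433 0.0018 0.1293] q [-0.588  0.534  1.727  0.834  1.657 -0.871]
shift units [ 1.186  0.006 -3.072]
```

>>> carry_out(deltas=[-0.1,0,-0.2,0,0,0,-1,-0.2,0,-0.4,0,0,0,-1,-0.25,0,-0.47,0,0,0,-1,-0.25,0,-0.47,0,0,0,-1,-0.2,0,-0.4,0,0,0,-1,0,0,0,0,0,0,-1,0,0,0,0,-0.5,0,-1,0,0,0,0,-1,0,-1,0,0,0,0,-1,0,-1,0,0,0,0,-1,0,-1])

```text
clock: 19.95
position: [0.5427, 0.0734, 0.3113]
ee_rot: [0.251, 0.66, 0.661, -0.252]
contact_force: [-0.4, -0.6, -2.5]
width: 0.0496
```

>>> carry_out(deltas=[0,0,0,0,-1,0,-1,0,0,0,0,-1,0,-1,0,0,0,0,-1,0,-1,0,0,0,0,-1,0,-1,0,0,0,0,-1,0,-1,0,0,0,0,-1,0,-1,0,0,0,0,-1,0,-1,0,0,0,0,-1,0,-1,0,0,0,0,-1,0,-1,0,0,0,0,-1,0,-1])

```text
clock: 21.2
position: [0.5421, 0.0739, 0.3113]
ee_rot: [0.461, 0.534, 0.536, -0.463]
contact_force: [0.7, -0.5, -2.7]
width: 0.0495
```

Run:
```python
from h import *
lip(); goto([.5115,.28,.22],tooldown(0))
```

```text
tilt 8.42 lip [ 0.5423 -0.01    0.3383] q [-0.099  0.187  1.364  0.146  1.608 -0.095]
t 21.2 pos [0.5421 0.0739 0.3113] F [ 0.68 -0.47 -2.66] w 0.0495
shift(units) [ 2.01  -0.503 -3.176] turn(units) [ 0.008 -2.105  0.045]
```

>>> carry_out(deltas=[0,0,0,0,-1,0,-1,0,0,0,0,-1,0,-1,0,0,0,0,-0.1,0,-1,0.1,-0.05,-0.4,0,0,0,-1,0.3,-0.09,-0.6,0,0,0,-1,0.3,-0.09,-0.6,0,0,0,-1,0.3,-0.09,-0.6,0,0,0,-1,0.3,-0.09,-0.6,0,0,0,-1,0.2,-0.1,-0.63,0,0,0,-1,0,0,0,0,0,0,-1])

```text
clock: 22.45
position: [0.5107, 0.2809, 0.2205]
ee_rot: [0.499, 0.498, 0.503, -0.5]
contact_force: [0.5, -1.6, -1.7]
width: 0.0498
```

Run:
```python
from h import *
o=grab(7)
lip(); goto([.5115,.28,.0125],tooldown(0))
crop(o["scene"],"g7.png",220,60,420,210,4);crop(o["top"],"i7.png",120,170,350,310,3)
crop(o["scene"],"j7.png",240,140,310,210,9);
crop(o["top"],"k7.png",270,220,330,275,10);
```

```text
tilt 0.05 lip [0.5123 0.1997 0.261 ] q [3.780e-01 2.770e-01 1.446e+00 1.000e-03 1.419e+00 3.770e-01]
t 22.55 pos [0.5122 0.2787 0.2221] F [-0.1  -0.95 -2.66] w 0.0494
shift(units) [ 3.493 -0.006 -0.018] turn(units) [ 0.012 -0.013  0.024]
```

View pics/g7.png

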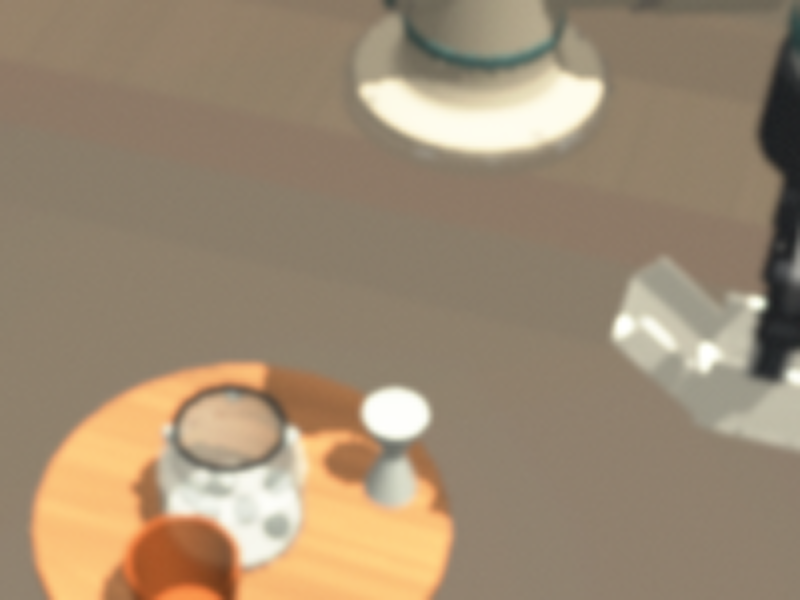

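View pics/i7.png

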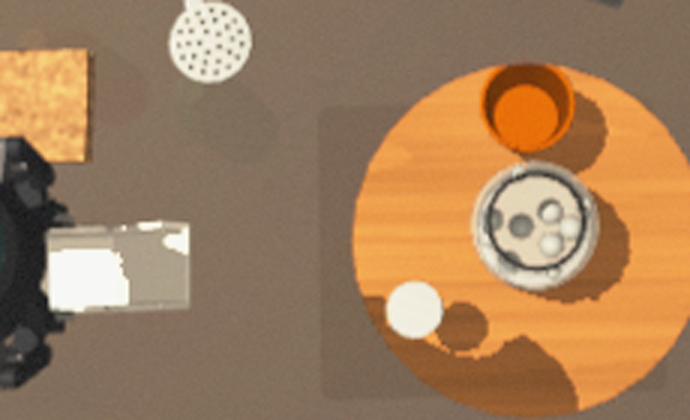

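View pics/j7.png

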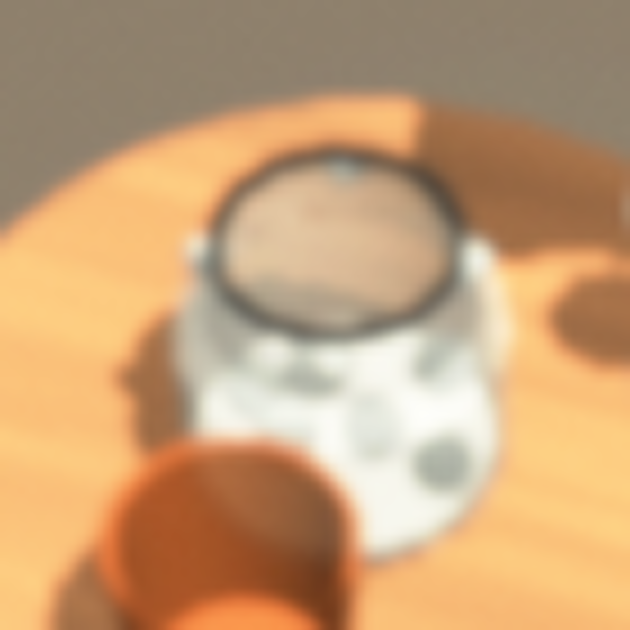

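View pics/k7.png

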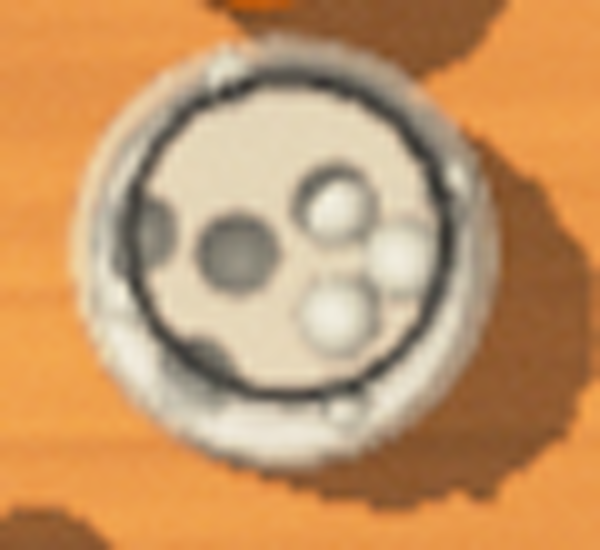

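All six balls show inside the jar in the top crop: three light and three dark circles. Next I set the pourer down.

>>> carry_out(deltas=[0.2,0,0,0,0,0,-1,0.5,0,0,0,0,0,-1,0.6,0,0,0,0,0,-1,0.6,0,0,0,0,0,-1,0.6,0,0,0,0,0,-1,0.5,0,0,0,0,0,-1,0.25,0,0,0,0,0,-1,0.12,0,0,0,0,0,-1,0.03,0,0,0,0,0,-1,0,0,0,0,0,0,-1])

```text
clock: 23.8
position: [0.5134, 0.2799, 0.0197]
ee_rot: [0.5, 0.501, 0.5, -0.499]
contact_force: [-0.3, -0.6, -2.5]
width: 0.05
```

>>> carry_out(deltas=[0.05,0,0,0,0,0,-1,0.03,0,0,0,0,0,-1,0,0,0,0,0,0,-1])

```text
clock: 24.18
position: [0.5124, 0.2797, 0.0139]
ee_rot: [0.5, 0.5, 0.501, -0.499]
contact_force: [0.3, 0.0, -2.8]
width: 0.0491
```

>>> carry_out(deltas=[0.02,0,0,0,0,0,-1,0,0,0,0,0,0,-1])

```text
clock: 24.42
position: [0.5127, 0.28, 0.013]
ee_rot: [0.5, 0.501, 0.501, -0.499]
contact_force: [0.1, 1.6, -0.4]
width: 0.0497
```

>>> carry_out(deltas=[0.01,0,0,0,0,0,-1,0,0,0,0,0,0,-0.2,0,0,0,0,0,0,0.6,0,0,0,0,0,0,1,0,0,0,0,0,0,1,0,0,0,0,0,0,1])

```text
clock: 25.18
position: [0.5126, 0.2795, 0.012]
ee_rot: [0.5, 0.5, 0.501, -0.5]
contact_force: [0.9, 1.1, 0.2]
width: 0.0857
```

>>> carry_out(deltas=[-0.2,0,0,0,0,0,1,-0.5,0,0,0,0,0,1,-0.7,0,0,0,0,0,1,-0.7,0,0,0,0,0,1,-0.6,0,0,0,0,0,1,-0.5,0,0,0,0,0,1,-0.3,0,0,0,0,0,1,0,0,0,0,0,0,1])

```text
clock: 26.18
position: [0.5135, 0.2797, 0.2245]
ee_rot: [0.5, 0.502, 0.5, -0.498]
contact_force: [0.4, -0.1, -0.0]
width: 0.0855
```

Run:
```python
from h import *
from kin import *
o=grab(8)
goto([.4775,-.3295,.22],tooldown(0))
s=st();print(s["qpos"].round(3))
crop(o["scene"],"g8.png",320,130,460,230,5);
```

```text
t 26.27 pos [0.5121 0.2791 0.222 ] F [ 0.12  0.26 -0.8 ] w 0.0851
shift(units) [ 0.016 -0.583 10.144] turn(units) [ 0.007 -0.024  0.004]
[0.379 0.277 1.448 0.002 1.417 0.378]
```

View pics/g8.png

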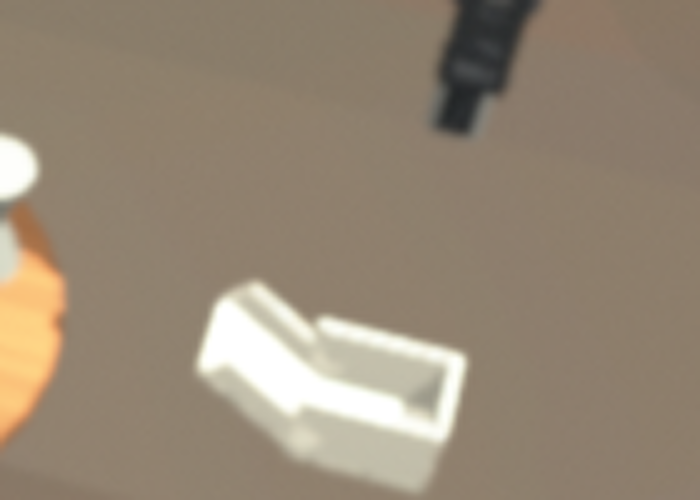

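>>> carry_out(deltas=[0,-0.05,0.4,0,0,0,1,0,-0.06,0.9,0,0,0,1,0,-0.06,1,0,0,0,1,0,-0.06,1,0,0,0,1,0,-0.06,1,0,0,0,1,0,-0.06,1,0,0,0,1,0,-0.06,1,0,0,0,1,0,-0.06,1,0,0,0,1,0,-0.06,1,0,0,0,1,0,-0.05,1,0,0,0,1])

```text
clock: 27.52
position: [0.4759, -0.2809, 0.2202]
ee_rot: [0.499, 0.5, 0.501, -0.5]
contact_force: [0.6, 0.3, -0.3]
width: 0.0852
```

>>> carry_out(deltas=[0.2,0,0.55,0,0,0,1,0.6,0,0.25,0,0,0,1,0.6,0,0,0,0,0,1,0.3,0,0,0,0,0,1,0,0,0,0,0,0,1])

```text
clock: 28.15
position: [0.4753, -0.3258, 0.1166]
ee_rot: [0.497, 0.5, 0.503, -0.5]
contact_force: [0.1, 0.5, -0.3]
width: 0.0854
```

Run:
```python
from h import *
o=grab(9)
goto([.4775,-.3295,.027],tooldown(0))
crop(o["scene"],"g9.png",140,80,240,180,7);crop(o["top"],"i9.png",370,220,490,320,6)
```

```text
t 28.25 pos [ 0.4774 -0.3269  0.1191] F [1.41 0.35 0.09] w 0.0851
shift(units) [1.536 0.002 0.046] turn(units) [ 0.001 -0.026  0.006]
```

View pics/g9.png

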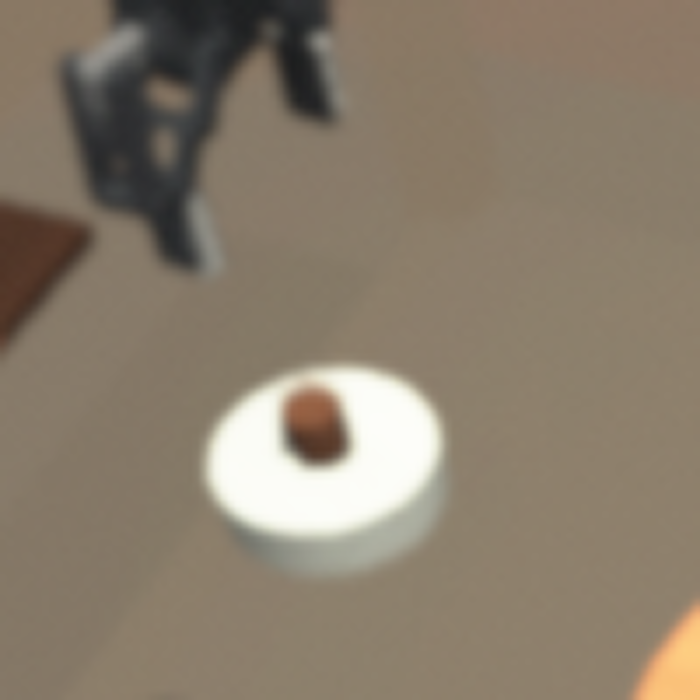

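View pics/i9.png

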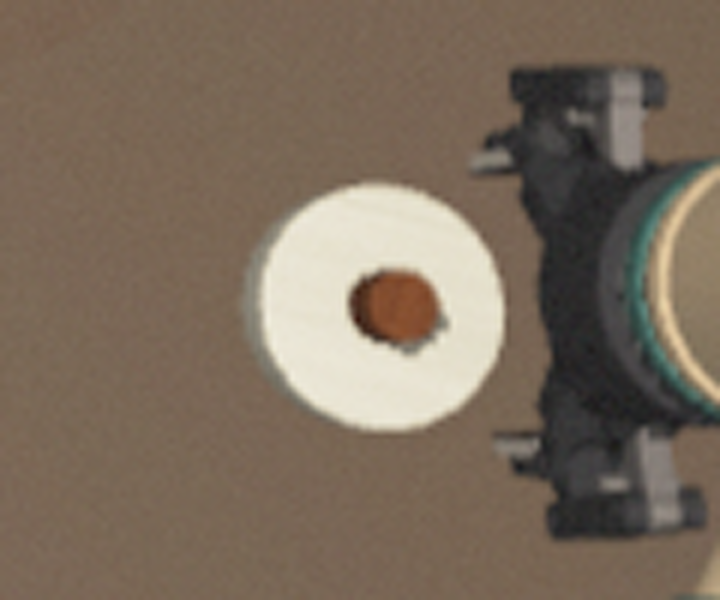

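Run:
```python
from h import *
t=load("top9.npz")
print(plane(t,[[370+490/6,220+158/6],[370+515/6,220+440/6]],.132))
print(proj(t,[[.4774+.0425,-.3269,.132],[.4774-.0425,-.3269,.132]]), [370+490/6,220+158/6],[370+515/6,220+440/6])
```

```text
[[ 0.52594525 -0.33773483  0.132     ]
 [ 0.4286553  -0.33824128  0.132     ]]
[[446.73042146 249.35932467]
 [450.08658436 290.42402512]] [451.6666666666667, 246.33333333333334] [455.8333333333333, 293.3333333333333]
```

Run:
```python
from h import *
t=load("top9.npz");s=load("scene9.npz")
crop(t,"z1.png",440,225,500,315,9);crop(s,"z2.png",140,80,200,130,12)
for z in(.10,.119,.132,.145):
  for X in(.5199,.4349):
    print(z,X,proj(s,[[X,-.3269+.011,z],[X,-.3269-.011,z]]).round(1).tolist(),proj(t,[[X,-.3269+.011,z],[X,-.3269-.011,z]]).round(1).tolist())
```

```text
0.1 0.5199 [[176.6, 135.5], [169.4, 133.7]] [[436.3, 250.4], [446.4, 250.1]]
0.1 0.4349 [[191.4, 115.6], [184.6, 113.9]] [[439.4, 290.1], [449.7, 289.8]]
0.119 0.5199 [[174.9, 130.3], [167.7, 128.4]] [[439.3, 249.9], [449.7, 249.6]]
0.119 0.4349 [[190.1, 110.4], [183.1, 108.6]] [[442.5, 290.4], [453.0, 290.1]]
0.132 0.5199 [[173.8, 126.7], [166.5, 124.8]] [[441.5, 249.5], [452.0, 249.2]]
0.132 0.4349 [[189.1, 106.7], [182.1, 105.0]] [[444.8, 290.6], [455.4, 290.3]]
0.145 0.5199 [[172.6, 122.9], [165.2, 121.0]] [[443.7, 249.1], [454.4, 248.8]]
0.145 0.4349 [[188.1, 102.9], [181.0, 101.2]] [[447.1, 290.8], [457.9, 290.5]]
```

View pics/z1.png

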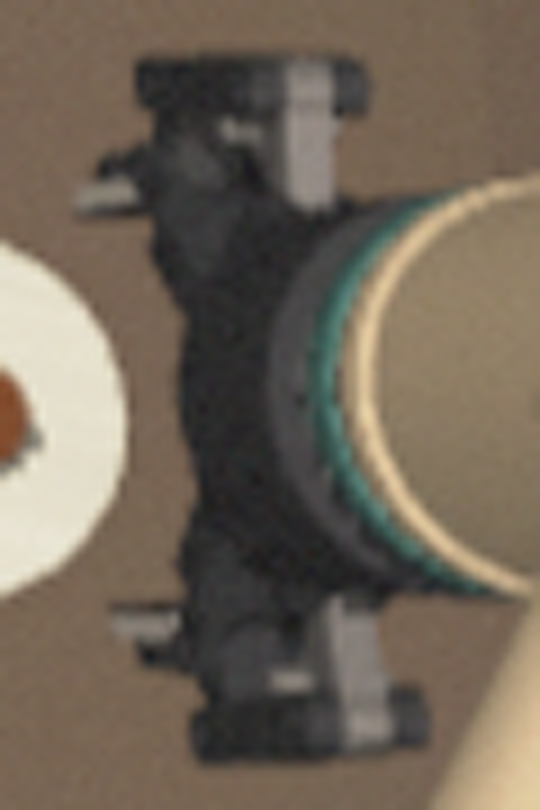

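View pics/z2.png

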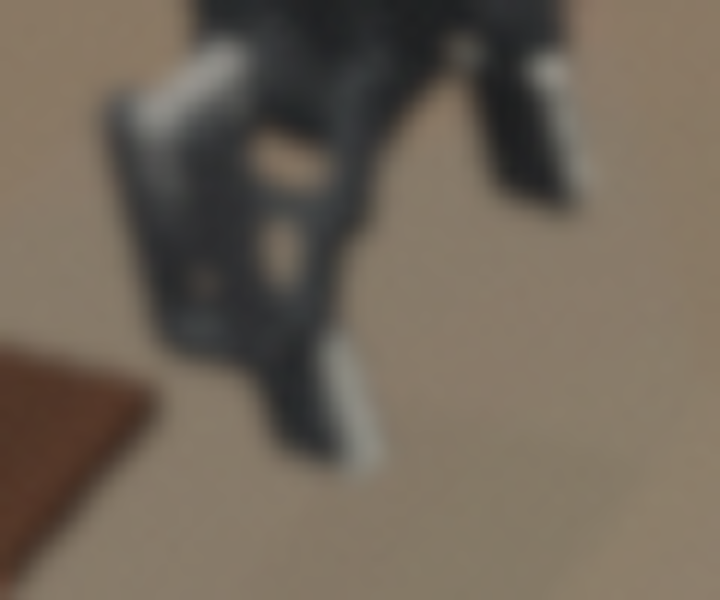

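Run:
```python
from h import *
s=load("scene1.npz");s2=load("scene2.npz")
y=tooldown(108).apply([0,1,0]);zt=tooldown(108).apply([0,0,1])
for nm,d,P,w in(("1",s,[.512,.3023,.1202],.0428),("2",s2,[.5118,.3023,.2085],.026)):
  for dz in(0,.013,.026,.04):
    P_=np.array(P)+[0,0,dz]; print(nm,dz,[proj(d,[P_+a*y*w+b*zt*.011])[0].round(1).tolist() for a in(-1,1) for b in(-1,1)])
crop(s,"y1.png",380,150,450,190,11);crop(s2,"y2.png",385,120,465,190,9)
```

```text
1 0 [[389.3, 184.0], [390.4, 191.3], [426.0, 184.7], [427.6, 192.0]]
1 0.013 [[390.4, 180.4], [391.5, 187.8], [427.4, 181.2], [429.1, 188.5]]
1 0.026 [[391.5, 176.8], [392.6, 184.2], [428.9, 177.5], [430.6, 184.9]]
1 0.04 [[392.7, 172.8], [393.8, 180.2], [430.6, 173.5], [432.3, 180.9]]
2 0 [[404.8, 158.3], [406.2, 165.8], [428.8, 158.7], [430.6, 166.3]]
2 0.013 [[406.1, 154.2], [407.5, 161.7], [430.4, 154.6], [432.2, 162.1]]
2 0.026 [[407.5, 149.9], [408.9, 157.5], [432.1, 150.4], [434.0, 157.9]]
2 0.04 [[409.0, 145.3], [410.5, 152.8], [433.9, 145.7], [435.8, 153.3]]
```

View pics/y1.png

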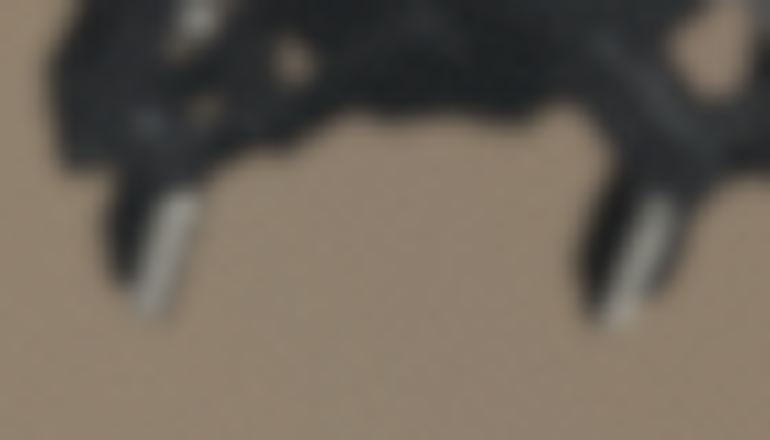

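View pics/y2.png

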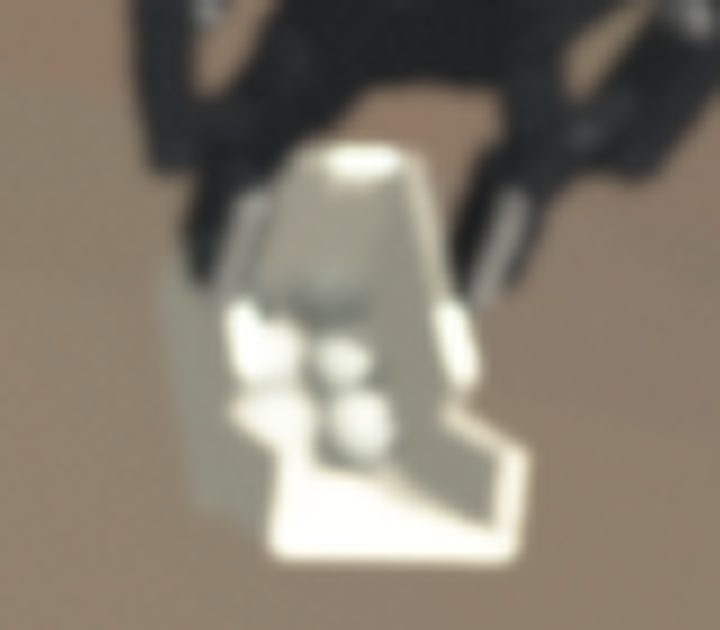

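>>> carry_out(deltas=[0.3,0,0.02,0,0,0,0,0.3,0,0.02,0,0,0,0,0.1,0,0,0,0,0,-0.05,0,0,0,0,0,0,-0.05,0,0,0,0,0,0,-0.05], newtons=50)

```text
clock: 28.88
position: [0.4786, -0.3293, 0.078]
ee_rot: [0.5, 0.5, 0.5, -0.499]
contact_force: [-0.2, -0.6, 0.5]
width: 0.0402
```

Run:
```python
from h import *
o=grab(10)
goto([.4775,-.3295,.027],tooldown(0))
crop(o["scene"],"g10.png",150,90,220,170,9);crop(o["top"],"i10.png",390,230,480,310,8)
```

```text
t 28.98 pos [ 0.4785 -0.3292  0.0778] F [ 0.88 -0.08  0.02] w 0.0404
shift(units) [ 0.847 -0.018  0.005] turn(units) [ 0.009 -0.011 -0.018]
```

View pics/g10.png

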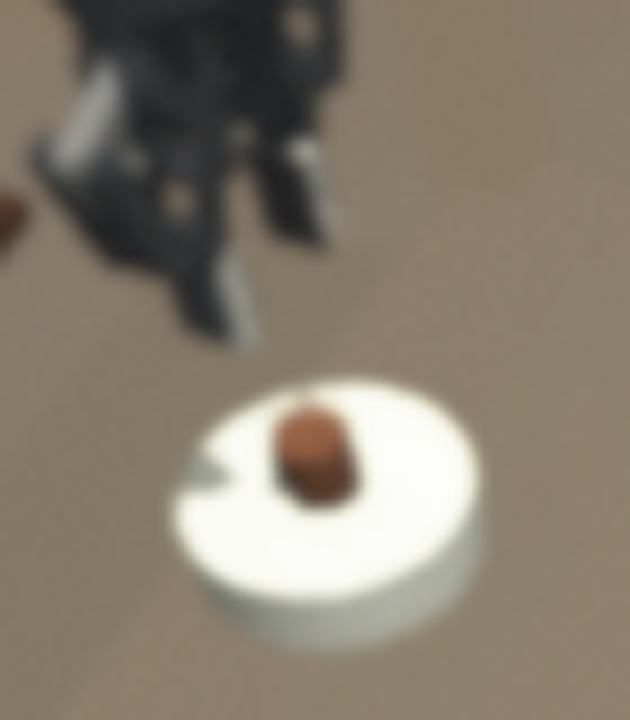

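View pics/i10.png

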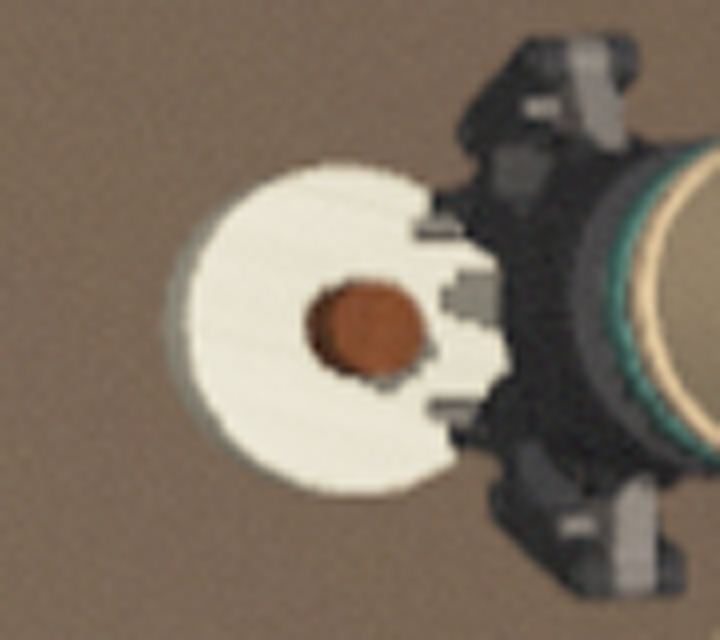

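Run:
```python
from h import *
s,t=load("scene10.npz"),load("top10.npz")
def tri(a,b):
    A=np.zeros((3,3));B=np.zeros(3)
    for d,uv in((s,a),(t,b)):
        r=ray(d,[uv])[0];r/=np.linalg.norm(r);M=np.eye(3)-np.outer(r,r);A+=M;B+=M@d["origin"]
    return np.linalg.solve(A,B)
near=(np.array([250,345])+.5)/9-.5+[150,90]; far=(np.array([330,240])+.5)/9-.5+[150,90]
tn=(np.array([415,228])+.5)/8-.5+[390,230]; tf=(np.array([432,408])+.5)/8-.5+[390,230]
a,b=tri(near,tn),tri(far,tf);print(a,b,(a+b)/2)
C=cloud(t)
for u,v in((444,258),(445,281)): print(C[v-1:v+2,u-1:u+2].reshape(-1,3).round(3))
```

```text
[ 0.50248588 -0.32116527  0.11110389] [ 0.45457537 -0.32039594  0.11309764] [ 0.47853063 -0.3207806   0.11210077]
[[ 0.504 -0.319  0.129]
 [ 0.504 -0.32   0.133]
 [ 0.504 -0.32   0.138]
 [ 0.502 -0.32   0.125]
 [ 0.502 -0.319  0.133]
 [ 0.502 -0.319  0.141]
 [ 0.5   -0.319  0.128]
 [ 0.5   -0.319  0.134]
 [ 0.5   -0.32   0.138]]
[[ 0.456 -0.319  0.123]
 [ 0.456 -0.319  0.131]
 [ 0.457 -0.319  0.136]
 [ 0.454 -0.319  0.123]
 [ 0.454 -0.321  0.124]
 [ 0.454 -0.319  0.135]
 [ 0.452 -0.319  0.123]
 [ 0.452 -0.319  0.128]
 [ 0.452 -0.319  0.134]]
```

>>> carry_out(deltas=[0.4,-0.01,0,0,0,0,-0.05,0.4,0,0,0,0,0,-0.05,0.25,0,0,0,0,0,-0.05,0.08,0,0,0,0,0,-0.05,0,0,0,0,0,0,-0.05])

```text
clock: 29.6
position: [0.4777, -0.329, 0.0094]
ee_rot: [0.5, 0.5, 0.5, -0.499]
contact_force: [0.0, -0.5, 0.3]
width: 0.0403
```

Run:
```python
from h import *
o=grab(11)
goto([.4775,-.3295,.004],tooldown(0))
crop(o["scene"],"g11.png",150,100,220,170,9);crop(o["top"],"i11.png",390,230,480,310,8)
```

```text
t 29.7 pos [ 0.478  -0.3292  0.01  ] F [-0.09  0.49  0.32] w 0.0405
shift(units) [ 0.099 -0.009  0.004] turn(units) [ 0.008 -0.011 -0.018]
```

View pics/g11.png

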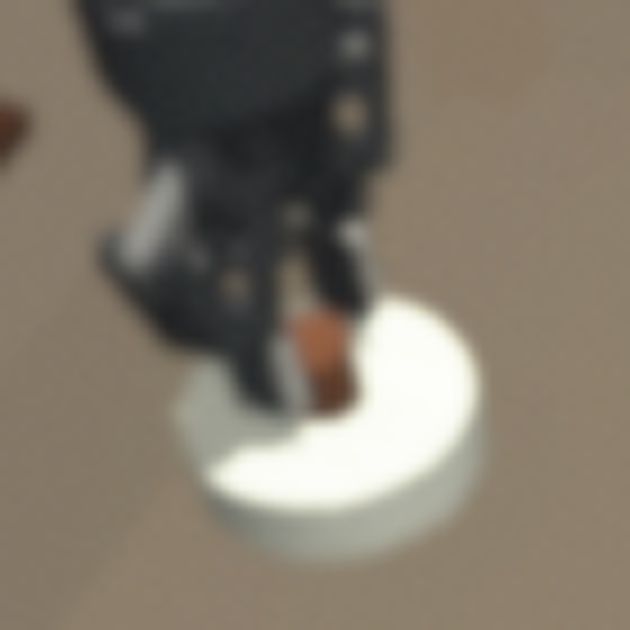

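View pics/i11.png

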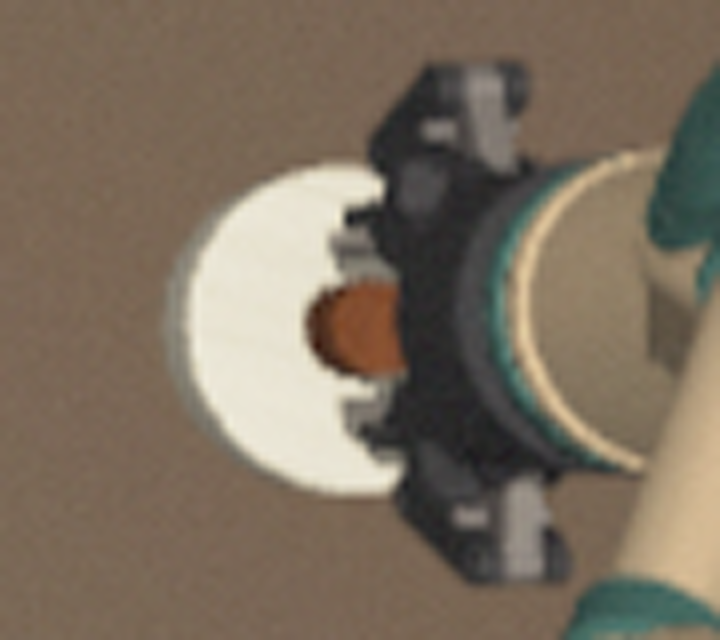

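The pads straddle the knob, with the tips near its base. I close here.

>>> carry_out(deltas=[0,0,0,0,0,0,-1,0,0,0,0,0,0,-1,0,0,0,0,0,0,-1,0,0,0,0,0,0,-1,0,0,0,0,0,0,-1], newtons=70)

```text
clock: 30.32
position: [0.478, -0.3292, 0.0104]
ee_rot: [0.5, 0.5, 0.5, -0.499]
contact_force: [-0.4, 0.4, 6.5]
width: 0.0246
```

>>> carry_out(deltas=[-0.1,0,0,0,0,0,-1,-0.3,0,0,0,0,0,-1,-0.5,0,0,0,0,0,-1,-0.6,0,0,0,0,0,-1,-0.6,0,0,0,0,0,-1,-0.5,0,0,0,0,0,-1,-0.3,0,0,0,0,0,-1,-0.1,0,0,0,0,0,-1,0,0,0,0,0,0,-1])

```text
clock: 31.45
position: [0.4773, -0.3289, 0.189]
ee_rot: [0.5, 0.5, 0.501, -0.499]
contact_force: [0.4, 1.0, -1.8]
width: 0.0244
```

Run:
```python
from h import *
o=grab(12)
goto([.5436,-.0167,.19],tooldown(0))
crop(o["scene"],"g12.png",130,60,230,160,7);crop(o["top"],"i12.png",390,210,480,310,7)
```

```text
t 31.55 pos [ 0.4769 -0.3286  0.1881] F [ 0.78 -0.4  -1.01] w 0.0242
shift(units) [-0.017  1.114 -5.197] turn(units) [ 0.007 -0.047  0.023]
```

View pics/g12.png

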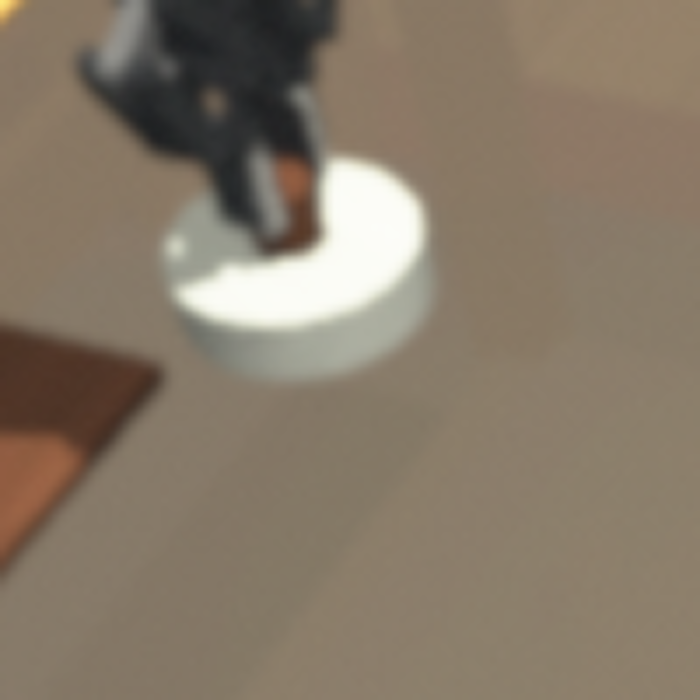

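View pics/i12.png

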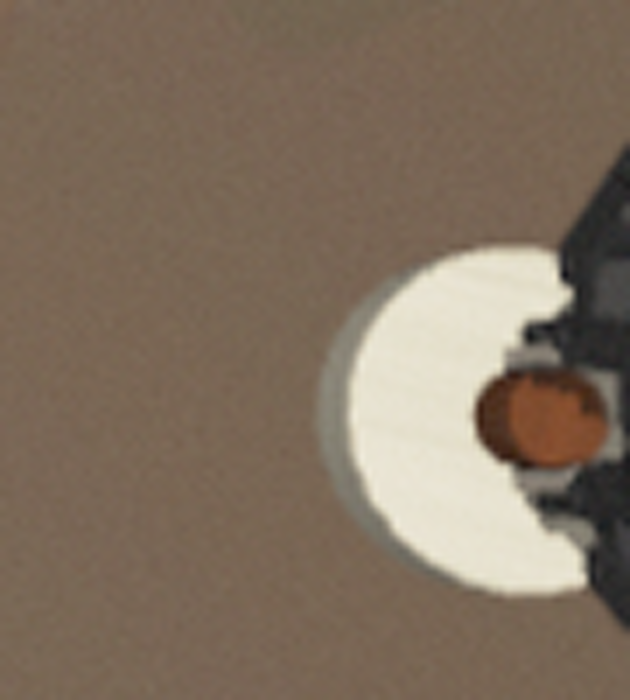

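Run:
```python
from h import *
t=load("top12.npz");s=load("scene12.npz")
f=lambda p:(np.array(p)+.5)/7-.5
for z in(.2,.205): print(plane(t,[f([347,418])+[390,210]],z)-[0,.047,0],plane(t,[f([520,245])+[390,210],f([520,597])+[390,210]],z)[:,0].mean())
print(plane(s,[f([295,242])+[130,60]],.204))
```

```text
[[ 0.47833911 -0.33107911  0.2       ]] 0.4765876003202549
[[ 0.47829756 -0.32933703  0.205     ]] 0.4765563410654503
[[ 0.47845898 -0.32606516  0.204     ]]
```

>>> carry_out(deltas=[0,0.05,-0.2,0,0,0,-1,0,0.15,-0.6,0,0,0,-1,0,0.15,-0.8,0,0,0,-1,0,0.19,-0.8,0,0,0,-1,0,0.19,-0.8,0,0,0,-1,0,0.15,-0.8,0,0,0,-1,0,0.14,-0.7,0,-0.04,0.02,-1,0,0.07,-0.4,0,0,0,-1,0,0.02,-0.1,0,0,0,-1,0,0,0,0,0,0,-1])

```text
clock: 32.8
position: [0.5436, -0.017, 0.1894]
ee_rot: [0.501, 0.499, 0.5, -0.5]
contact_force: [-0.7, -0.2, -1.4]
width: 0.0246
```

Run:
```python
from h import *
goto([.5438,-.0161,.16],tooldown(0))
```

```text
t 32.8 pos [ 0.5436 -0.017   0.1894] F [-0.72 -0.17 -1.44] w 0.0246
shift(units) [ 0.489  0.004 -0.015] turn(units) [ 0.019  0.02  -0.009]
```

>>> carry_out(deltas=[0.3,0,-0.015,0,0,0,-1,0.3,0,0,0,0,0,-1,0.2,0,0,0,0,0,-1,0,0,0,0,0,0,-1])

```text
clock: 33.3
position: [0.5431, -0.0169, 0.1408]
ee_rot: [-0.5, -0.5, -0.5, 0.501]
contact_force: [0.4, 0.4, -1.1]
width: 0.0243
```

Run:
```python
from h import *
o=grab(13)
goto([.5438,-.0161,.12],tooldown(0))
crop(o["scene"],"g13.png",240,110,320,200,8);crop(o["top"],"i13.png",260,200,340,280,8)
```

```text
t 33.4 pos [ 0.5443 -0.0167  0.1421] F [ 0.21  1.04 -1.23] w 0.0246
shift(units) [ 0.368 -0.01  -0.011] turn(units) [-0.002  0.017 -0.031]
```

View pics/g13.png

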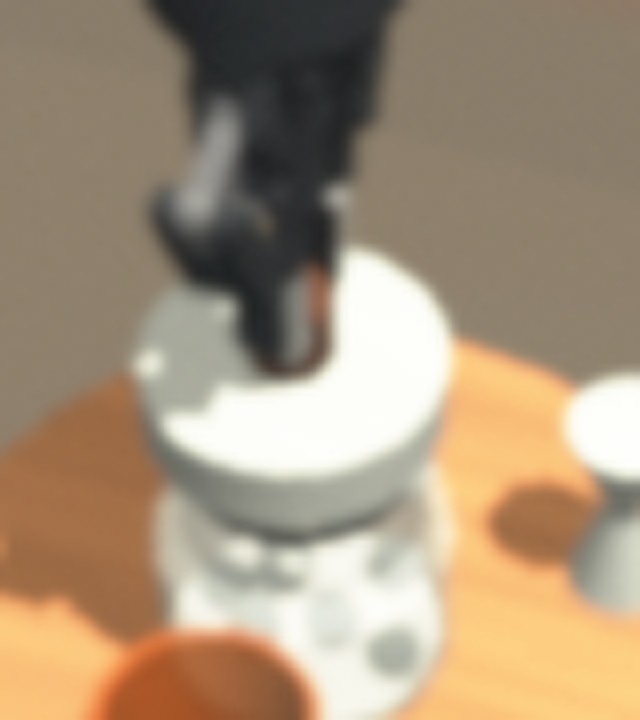

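View pics/i13.png

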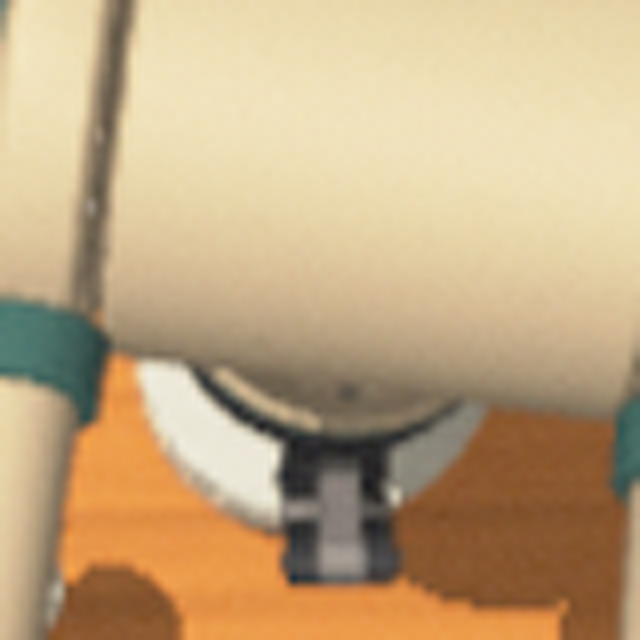

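Run:
```python
from h import *
s=load("scene13.npz")
p=(np.array([294.5,361])+.5)/8-.5+[240,110]
print(plane(s,[p],.1577),proj(s,[[.5443,-.0167,.1577]]),p)
```

```text
[[ 0.54759435 -0.01395438  0.1577    ]] [[275.79722045 153.46647129]] [276.375  154.6875]
```

>>> carry_out(deltas=[0.15,0,0,0,0,0,-1,0.1,0,-0.005,0,0,0,-1,0.06,0,0,0,0,0,-1,0,0,0,0,0,0,-1])

```text
clock: 33.9
position: [0.5437, -0.0158, 0.1227]
ee_rot: [0.501, 0.5, 0.5, -0.5]
contact_force: [-0.4, 0.2, -1.3]
width: 0.0242
```

>>> carry_out(deltas=[0.03,0,0,0,0,0,-1,0,0,0,0,0,0,-1])

```text
clock: 34.15
position: [0.544, -0.0158, 0.1213]
ee_rot: [0.501, 0.5, 0.5, -0.5]
contact_force: [-0.2, -0.2, -1.2]
width: 0.0247
```

>>> carry_out(deltas=[0.03,0,0,0,0,0,-1,0,0,0,0,0,0,-1])

```text
clock: 34.4
position: [0.5438, -0.0159, 0.1194]
ee_rot: [0.501, 0.5, 0.5, -0.5]
contact_force: [-0.1, 0.1, -1.5]
width: 0.0244
```

>>> carry_out(deltas=[0.03,0,0,0,0,0,-1,0,0,0,0,0,0,-1])

```text
clock: 34.65
position: [0.5438, -0.0159, 0.1178]
ee_rot: [0.501, 0.5, 0.5, -0.5]
contact_force: [-0.3, 0.3, 1.6]
width: 0.0246
```

>>> carry_out(deltas=[0.03,0,0,0,0,0,-1,0,0,0,0,0,0,-1])

```text
clock: 34.9
position: [0.5442, -0.016, 0.1172]
ee_rot: [0.501, 0.5, 0.499, -0.5]
contact_force: [-1.0, -0.4, 6.9]
width: 0.025
```

>>> carry_out(deltas=[0.03,0,0,0,0,0,-1,0,0,0,0,0,0,-1])

```text
clock: 35.15
position: [0.5447, -0.0162, 0.1159]
ee_rot: [0.502, 0.5, 0.499, -0.499]
contact_force: [-1.8, -0.9, 9.4]
width: 0.0246
```

>>> carry_out(deltas=[0.03,0,0,0,0,0,-1,0,0,0,0,0,0,-1])

```text
clock: 35.4
position: [0.5442, -0.016, 0.1129]
ee_rot: [0.501, 0.5, 0.499, -0.5]
contact_force: [-1.0, 0.3, 2.4]
width: 0.0245
```

>>> carry_out(deltas=[0.05,0,0,0,0,0,-1,0,0,0,0,0,0,-1])

```text
clock: 35.65
position: [0.5438, -0.0158, 0.1078]
ee_rot: [0.5, 0.5, 0.5, -0.5]
contact_force: [2.2, -0.1, -8.3]
width: 0.0243
```

>>> carry_out(deltas=[0.05,0,0,0,0,0,-1,0,0,0,0,0,0,-1])

```text
clock: 35.9
position: [0.5438, -0.0159, 0.106]
ee_rot: [0.5, 0.5, 0.5, -0.5]
contact_force: [0.9, 0.6, -1.3]
width: 0.0246
```

>>> carry_out(deltas=[0.04,0,0,0,0,0,-1,0,0,0,0,0,0,-1])

```text
clock: 36.15
position: [0.544, -0.0159, 0.1039]
ee_rot: [0.501, 0.5, 0.5, -0.5]
contact_force: [-0.9, 0.1, -0.3]
width: 0.0244
```

>>> carry_out(deltas=[0.03,0,0,0,0,0,-1,0,0,0,0,0,0,-1])

```text
clock: 36.4
position: [0.5443, -0.016, 0.1023]
ee_rot: [0.501, 0.5, 0.499, -0.5]
contact_force: [-0.4, -0.5, 0.7]
width: 0.0248
```

>>> carry_out(deltas=[0.03,0,0,0,0,0,-1,0,0,0,0,0,0,-1])

```text
clock: 36.65
position: [0.5443, -0.016, 0.1009]
ee_rot: [0.501, 0.5, 0.499, -0.5]
contact_force: [-0.2, -0.5, 4.6]
width: 0.0241
```

>>> carry_out(deltas=[0.03,0,0,0,0,0,-1,0,0,0,0,0,0,-1])

```text
clock: 36.9
position: [0.5444, -0.016, 0.0996]
ee_rot: [0.501, 0.5, 0.499, -0.5]
contact_force: [-2.2, -0.2, 9.0]
width: 0.0247
```

>>> carry_out(deltas=[0.015,0,0,0,0,0,-1,0,0,0,0,0,0,-1,0,0,0,0,0,0,-1,0,0,0,0,0,0,-1,0,0,0,0,0,0,-1,0,0,0,0,0,0,-1])

```text
clock: 37.65
position: [0.5444, -0.016, 0.0994]
ee_rot: [0.501, 0.5, 0.499, -0.499]
contact_force: [-1.9, 0.6, 11.7]
width: 0.0245
```

Run:
```python
from h import *
o=grab(14)
for i in range(3): s=st();print(s["clock"],s["position"].round(4),s["contact_force"].round(2),s["moment"].round(2),s["width"]); eyes=grab(14+i/10+.1,("scene",))
M=Rq(s["ee_rot"]).as_matrix();print("tool tilt deg",np.rad2deg(np.arccos(-M[2,0])))
crop(o["scene"],"g14.png",240,110,320,200,7);
```

```text
37.75 [ 0.5444 -0.016   0.0994] [-1.96  0.52 11.16] [ 0.02  0.54 -0.04] 0.024508758069871097
37.8 [ 0.5444 -0.016   0.0994] [-2.26  0.74 11.21] [ 0.05  0.57 -0.04] 0.024350665892481842
37.85 [ 0.5444 -0.016   0.0994] [-2.44  0.11 11.48] [-0.    0.57 -0.02] 0.02494497486853583
tool tilt deg 0.191302921164979
```

View pics/g14.png

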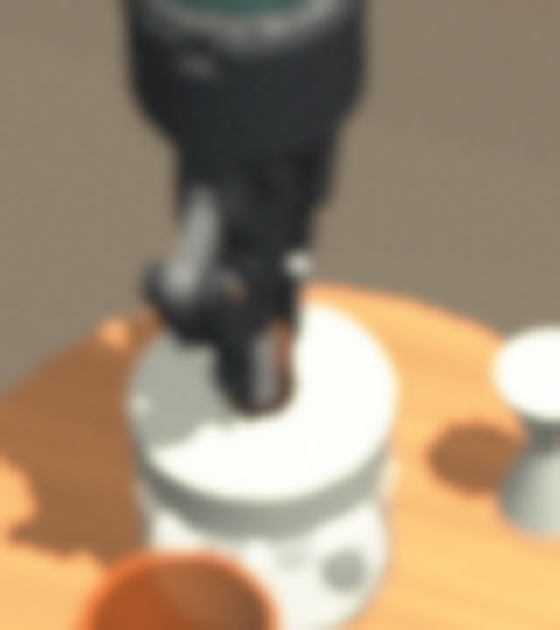

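View pics/scene14.png

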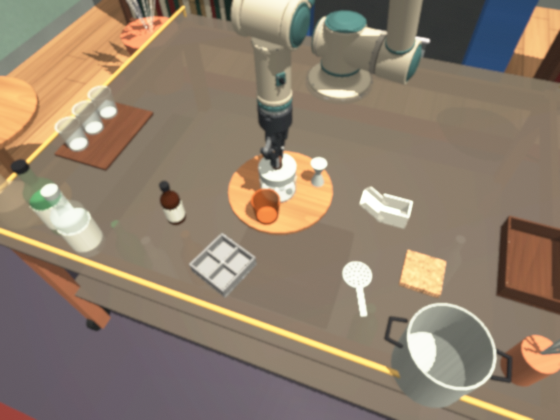

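The cap is on and level: about 67 mm above the jar's origin, with a steady 11 N upward on the tool. The pourer stands upright at about (388,207) in the scene picture, and the bystanders look unmoved. I'm handing in.

```bash
python3 -c "
from rig import job; print(job.sign_off())"
```

```text
the job is handed in; nothing more can be done
None
```

All six balls are in the jar, the empty pourer stands upright on the glass, and the cap is clicked on. The arm is still gripping the cap and pressing it down. I handed the job in at about 38 s, and no verdict was reported.

- **Balls:** the top picture after pouring showed all six inside the jar.
- **Cap:** the upward force rose to about 9 N at the noses. It then reversed to a brief 8 N pull as the cap snapped past them, and built up again on the seal. At the end the cap sat about 67 mm above the jar's origin, worked out from the tool's position. The tool was tilted 0.2°, and the upward force was a steady 11 N.
- **Pourer and bystanders:** the last scene picture showed the pourer upright and released, and the tumbler, jigger, strainer, ice mould, coasters and bottle looked unmoved. I judged this by eye and did not measure it.
- **Fingertips higher than expected:** in the pictures the fingertips sat about 34 mm behind the stated TCP with the gripper 40 mm open, more than the description suggests. I set the cap grasp height from the pictures instead.
- **Jar centre:** the two cameras disagreed by about 2 mm on where it is. I used a compromise between the two, and the cap went on with only about 2 N of sideways force.

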